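# Put the washed gas hob back together

### The arm

A 6-joint arm with a two-finger parallel gripper is mounted at the origin on a cart in front of the work surface, level with it; the furniture and walls round the work are solid. World frame = base frame: x ahead of the robot, y to its left, z up, the work surface at z = 0. Lengths are in mm, angles in rad, forces in N, time in s.
With the tool pointing down it reaches from about 300 to 775 mm from the base axis. Payload 14.6 kg.
Tool frame: the origin (TCP) lies midway between the tips of the shut fingers; the grasp point (between the pads) lies 19 mm behind it; z points along the fingers, y is the line along which they close (so a half turn about z gives the same grasp; the last joint's range is limited). The gripper opens to 94 mm and grips with 3 to 60 N. Pads are 16 mm wide; open, the fingers measure 119 mm over their backs; the gripper's body (75 mm by 177 mm) begins 78 mm behind the grasp point.
Start: joints at [-1.326, 0.3, 1.521, -0, 1.321, -0.067], TCP at [168.718, -523.472, 177.046] pointing down, gripper open.
Joint ranges: [-3.03, 3.03], [-0.79, 2.21], [0.23, 2.52], [-1.04, 4.18], [0, 3.07], [-2.55, 2.55]. Speed limits (rad/s): [2.22, 2.22, 2.57, 3.14, 3.14, 3.14].

### API

Orientations are given as a unit quaternion [w, x, y, z].
In Python, from workcell import env, optics gives the robot as it stands.
- The arm moves only by the shell command python3 -m jog 'ROWS'. ROWS is JSON, a list of rows, each an object of numbers: "gripper": the closure, from -1 (fully open) to 1 (shut); "x", "y", "z": the shift along the tool's x, y, z in m; "spin": the turn about the tool's z in rad. A call has 1 to 10 rows; each row is the pose to reach, as a shift and turn from the pose commanded when the call began, along the tool's axes at that moment; what a row does not reach only later rows make up. A row lasts 1/12 s, in which the tool goes at most 41.7 mm and 7.16 degrees, less where a joint would pass 70% of its speed; a pose out of reach is approached as far as the arm can. A call with a gripper value outside its range is refused whole. The fingers move at their own pace and stop on an object; the grip force is fixed at half the most. Time passes only in rows, so rows that repeat a pose let the fingers close. It gives the time, the measured TCP pose, the force, the opening and the grip force at its end, in the units of the state.
- env.sense(): the state, without advancing time (a new reading comes with each control period).
- optics.camera(name): name is "scene" or "top" or "wrist"; returns a dict with "img" (480x640x3 uint8, blue, green, red), "mtx" (3x3 intrinsics, pixels), "T" (4x4, takes a point from camera to world coordinates). Camera axes: x right, y up, looking along -z (the intrinsics and any distortion apply to the point x, -y, -z); pixel columns grow to the right and rows downward; lengths in mm; the calibration is good to about 2 mm. A picture is of the moment at which its call begins. There is no depth.
- env.close_job(): hands the job in; it is judged then, once.
The state is a dict: "t": time; "joint_pos": joint angles; "dq": joint speeds; "joint_torque": joint torques, N m; "position": TCP position; "tool_rot": TCP orientation; "ft_force": force on the tool from outside, world axes, zero at the start; "moment": the same for the moment, N m; "opening": opening from 0.0 (shut) to 1.0 (fully open); "gripper_force": force on a finger pad.
Only numpy, scipy, OpenCV 4.12 (cv2) and the standard library are available. Lean on these libraries where they do the work, as an engineer would, in place of code of your own. Each camera call takes 0.05 s, during which the arm holds its last target. There are 200 camera calls.

### The job

The small two-burner gas hob has been taken apart for washing: put it back together. Seat each burner cap on the burner it fits, and then stand each pan support over its burner, fully down with its two holes on that burner's two pins. Leave the lighter, the salt shaker and the mug where they are.

Things in the scene. Friction and masses are not known exactly. Their poses are not given: they have to be found in the camera images.
- hob: Table-top gas hob, fixed: white enamelled case and flat top plate 232 (x) by 352 (y) mm, 56 mm above its origin (centre of its underside, on the worktop). Its -x side with two black knobs faces the robot, turned by up to 7 degrees. The two burners stand on the plate at y = +82 and -82 mm; which is on which side changes.
- burner_large: Larger burner, fixed on the hob: round aluminium head 60 mm across, 16 mm high, open on top with a bore 49 mm across and 11 mm deep for the spigot of the large cap. Two upright steel dowel pins, 8 mm thick, 14 mm high with tapered tips, stand on the plate at x = +68 and -68 mm. Origin: centre of the head at the surface of the top plate; z up.
- burner_small: Smaller burner, fixed on the hob: round aluminium head 41 mm across, 16 mm high, open on top with a bore 32 mm across and 11 mm deep for the spigot of the small cap. Two upright steel dowel pins, 8 mm thick, 14 mm high with tapered tips, stand on the plate at x = +52 and -52 mm. Origin: centre of the head at the surface of the top plate; z up.
- cap_large: Larger burner cap, loose, 0.08 to 0.17 kg: black disc 66 mm across, straight rim 6 to 13.5 mm above its origin, domed top at 17 mm; it stands on a central spigot, 37 mm across tapering to 32, 6 mm deep. Origin: centre of the spigot's underside, z up. Seated, the disc rests on the burner head and its origin is 10 mm above the burner's origin.
- cap_small: Smaller burner cap, loose, 0.04 to 0.09 kg: black disc 46 mm across, straight rim 6 to 13.5 mm above its origin, domed top at 17 mm; it stands on a central spigot, 20 mm across tapering to 16, 6 mm deep. Origin: centre of the spigot's underside, z up. Seated, the disc rests on the burner head and its origin is 10 mm above the burner's origin.
- support_large: Larger cast pan support, loose, 0.28 to 0.56 kg, 160 x 104 x 46 mm: spine along x, 9 mm thick, 34 to 46 mm above the origin, free to pinch across y at the middle; its ends go down to lugs 8 mm thick with upright 14 mm holes at x = +/-68 mm. Arms along y at x = +/-29 mm, four legs. Origin: centre, level with the feet. Same after half a turn. Seated: origin and x line are the burner's.
- support_small: Smaller cast pan support, loose, 0.20 to 0.39 kg, 128 x 84 x 46 mm: spine along x, 9 mm thick, 34 to 46 mm above the origin, free to pinch across y at the middle; its ends go down to lugs 8 mm thick with upright 14 mm holes at x = +/-52 mm. Arms along y at x = +/-25 mm, four legs. Origin: centre, level with the feet. Same after half a turn. Seated: origin and x line are the burner's.
- lighter: Bystander: long stove lighter with a blue-green handle, 235 by 24 by 23 mm, lying on the worktop behind the hob. Origin: centre of its underside.
- salt_shaker: Bystander: glass salt shaker with a grey cap, 44 mm across and 90 mm tall, standing left of the sink, far back. Origin: centre of its underside.
- mug: Bystander: green and white espresso mug with a handle, 64 by 89 by 48 mm, standing on the right of the worktop. Origin: centre of its underside.
There are look-alikes about, which are no part of the job. What is shaped like the cap_small but orange or purple is not meant.

How it is judged (in metres and radians):
At the end, for the whole second after the job is handed in: Each cap is seated on the burner of its size (centre within 8 mm, origin 7 to 13 mm above the burner's, level within 0.08 rad), and over it the support of that burner stands on both pins (centre within 8 mm, origin within 4 mm of the plate, turned under 0.08 rad); all four are at rest (horizontal distance between each of cap_large, support_large and burner_large below 0.008 m and z of cap_large in the frame of burner_large between 0.007 and 0.013 m and angle between each of cap_large, cap_small's own z axis and vertical below 0.08 rad and linear speed of each of cap_large, support_large, cap_small, support_small below 0.02 m/s and z of support_large in the frame of burner_large between -0.004 and 0.004 m and angle between each of support_large, support_small's own z axis and vertical below 0.05 rad and angle between the x axis of support_large and the x axis of burner_large, either way round below 0.08 rad and horizontal distance between each of cap_small, support_small and burner_small below 0.008 m and z of cap_small in the frame of burner_small between 0.007 and 0.013 m and z of support_small in the frame of burner_small between -0.004 and 0.004 m and angle between the x axis of support_small and the x axis of burner_small, either way round below 0.08 rad); the robot touches nothing.
It fails at once if the lighter is moved by more than 30 mm (distance of lighter from where it was at the start of the episode above 0.03 m).
It fails at once if the salt shaker is moved by more than 30 mm (distance of salt_shaker from where it was at the start of the episode above 0.03 m).
It fails at once if the mug is moved by more than 30 mm (distance of mug from where it was at the start of the episode above 0.03 m).
It also fails if it takes over 134 s, if anything falls off the work surface, if the arm or the gripper's body presses on something with over 40 N, if the wrist force passes 120 N, or if a joint passes its speed limit or range.

## Working session

There is one attempt and no reset: what is moved stays moved. The work goes in short steps, Python scripts to look and compute and a shell command to move; the robot and the scene stay as the last step left them, time stands still between calls to the robot, and variables do not carry over. Pictures are saved under pics/ and viewed, at most 14 in all, crops included, and the job is handed in when it is done.

```bash
mkdir -p pics; ls; python3 - <<'E'
from workcell import env, optics
import cv2,numpy as np
for n in ["scene","top"]:
    c=optics.camera(n); cv2.imwrite(f"pics/{n}0.png",c["img"]); print(n,c.keys(),c["mtx"].tolist(),np.round(c["T"],4).tolist(), {k:v for k,v in c.items() if k not in("img","mtx","T")})
print(env.sense())
E
```

```text
pics
scene dict_keys(['img', 'mtx', 'T']) [[508.03374236933564, 0.0, 317.3556634640762], [0.0, 508.03374236933564, 243.29236284719474], [0.0, 0.0, 1.0]] [[0.8928, 0.243, -0.3794, 1.3819], [-0.45, 0.4413, -0.7763, -1434.7976], [-0.0212, 0.8638, 0.5033, 880.3837], [0.0, 0.0, 0.0, 1.0]] {}
top dict_keys(['img', 'mtx', 'T']) [[507.4531695965098, 0.0, 316.1933245111015], [0.0, 507.4531695965098, 244.10101231185917], [0.0, 0.0, 1.0]] [[-0.0171, 0.9857, -0.1678, 399.0519], [-0.9997, -0.0195, -0.0127, -173.8666], [-0.0157, 0.1675, 0.9857, 1359.1627], [0.0, 0.0, 0.0, 1.0]] {}
{'t': 0.1, 'joint_pos': array([-1.32560394e+00,  3.00422285e-01,  1.52151056e+00,  5.41485929e-06,
        1.32071684e+00, -6.66157242e-02]), 'dq': array([ 0.00054366, -0.00088891, -0.00026955,  0.0001491 ,  0.00165607,
        0.00137076]), 'joint_torque': array([-1.10483732e-03, -5.32649517e+01, -3.53286695e+01,  7.08448444e-02,
        2.35108612e-02, -8.09474659e-05]), 'position': array([ 168.65452351, -523.22260237,  176.54295741]), 'tool_rot': array([-5.26646328e-04,  9.87871525e-01,  1.55272570e-01, -4.45153911e-05]), 'ft_force': array([-0.31710379,  0.65507248,  0.18191501]), 'moment': array([-0.03243737, -0.00215377,  0.0231539 ]), 'gripper_force': 0.0, 'opening': 0.9982386927215812}
```

View pics/top0.png

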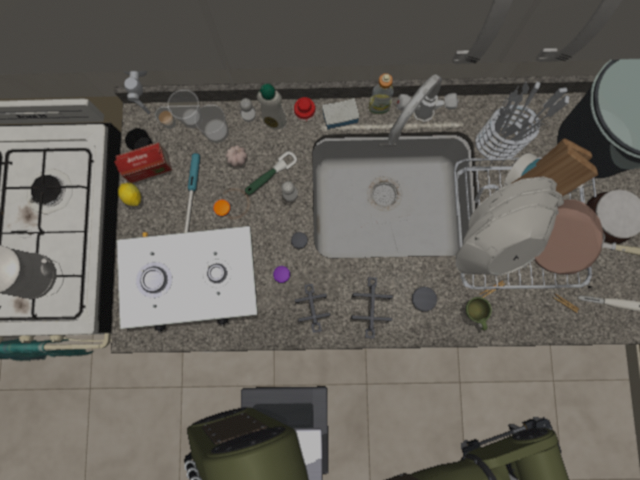

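View pics/scene0.png

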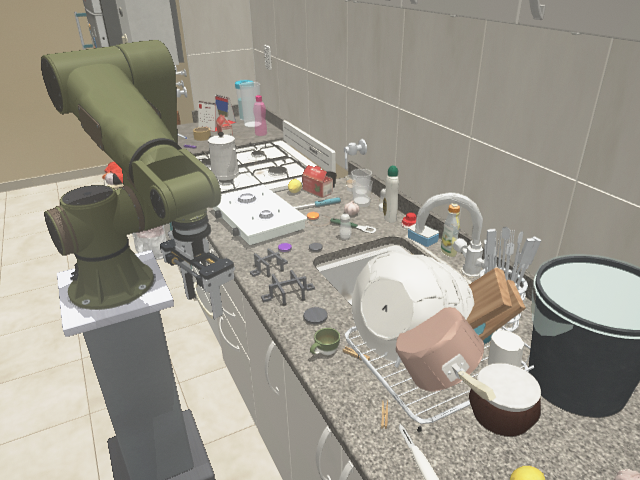

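The top view shows the hob with its large burner at about (153,279) and small burner at (217,272). Candidates for the small cap are orange (222,208), purple (282,274) and dark grey (300,240). The grey one fits, since orange and purple are excluded. The large cap is at (424,299), the small support at (312,305), the large support at (371,304) and the mug at (478,310). I'll confirm with enlarged crops.

```bash
python3 - <<'E'
import cv2
i=cv2.imread("pics/top0.png")
cv2.imwrite("pics/c1.png",cv2.resize(i[225:340,270:450],None,fx=4.4,fy=4.4,interpolation=cv2.INTER_CUBIC))
cv2.imwrite("pics/c2.png",cv2.resize(i[222:332,112:262],None,fx=5,fy=5,interpolation=cv2.INTER_CUBIC))
E
```

```text
(no output)
```

View pics/c1.png

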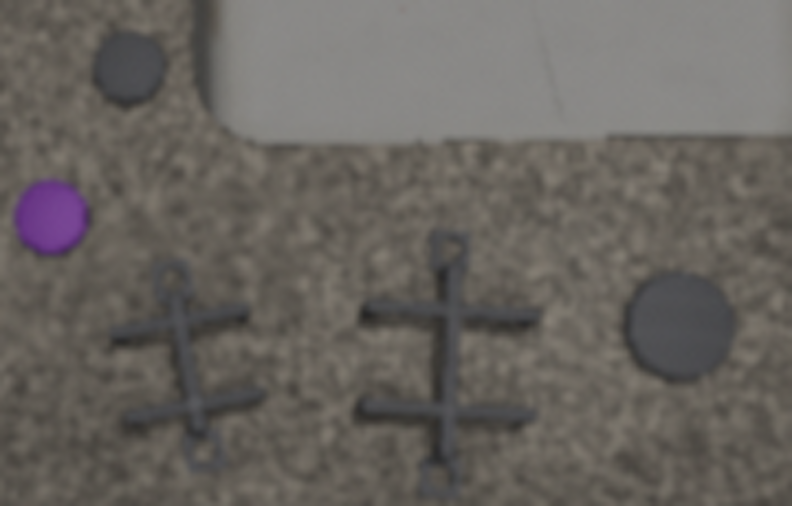

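View pics/c2.png

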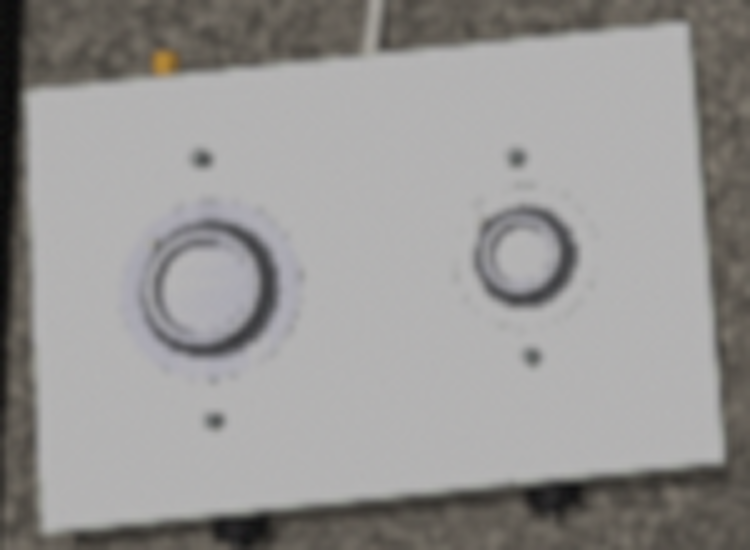

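The c1 crop confirms the caps. The small cap is dark grey at (130,67), the purple decoy is at (52,217), and the large cap is at (681,326). The small support's lugs are at (174,280) and (205,451), and the large support's at (449,250) and (440,476). In c2 the large burner's pins are at (202,158) and (214,421), and the small burner's at (516,158) and (532,357).

```bash
cat > h.py <<'E'
import numpy as np
from workcell import env, optics
from scipy.spatial.transform import Rotation as R
def ray(c,u,v,z):
    K,T=c["mtx"],c["T"]; d=np.linalg.inv(K)@[u,v,1]; d=T[:3,:3]@(d*[1,-1,-1]); o=T[:3,3]
    return (o+d*(z-o[2])/d[2])
def pix(c,p):
    K,T=c["mtx"],c["T"]; q=T[:3,:3].T@(np.array(p,float)-T[:3,3]); q=K@(q*[1,-1,-1]); return q[:2]/q[2]
def tool():
    s=env.sense(); q=s["tool_rot"]; M=R.from_quat([*q[1:],q[0]]).as_matrix(); return s["position"],M
def delta(p,yaw=None):   # to TCP p, tool y axis direction angle yaw (mod pi)
    o,M=tool(); d=M.T@(np.array(p)-o)/1000; a=None
    if yaw is not None:
        y=np.arctan2(M[1,1],M[0,1]); a=-((yaw-y+np.pi/2)%np.pi-np.pi/2)
    return np.round(d,4),a if a is None else round(a,4)
E
python3 - <<'E'
from h import *
c=optics.camera("top")
f=lambda x0,y0,s,u,v,z: ray(c,x0+(u+.5)/s-.5,y0+(v+.5)/s-.5,z)
a=lambda u,v,z:f(270,225,4.4,u,v,z); b=lambda u,v,z:f(112,222,5,u,v,z)
def two(n,p,q):
    d=p-q; print(n,np.round((p+q)/2,1),'dist',round(np.linalg.norm(d),1),'ang',round(np.arctan2(d[1],d[0]),4))
print('capS',a(130,67,13),'capL',a(681,326,13))
two('supS',a(174,280,8),a(205,451,8)); two('supS arms',a(180,323,46),a(195,407,46))
two('supL',a(449,250,8),a(440,476,8)); two('supL arms',a(450,313,46),a(445,411,46))
two('burL',b(202,158,69),b(214,421,69)); two('burS',b(516,158,69),b(532,357,69))
print('head',b(208,288,72),b(525,256,72))
E
```

```text
capS [ 640.73186051 -110.86071847   13.        ] capL [ 476.67349896 -439.05989261   13.        ]
supS [ 459.  -144.3    8. ] dist 103.8 ang 0.1646
supS arms [ 457.4 -144.    46. ] dist 49.5 ang 0.1621
supL [ 458.  -297.5    8. ] dist 135.0 ang -0.075
supL arms [ 456.4 -295.7   46. ] dist 56.9 ang -0.0864
burL [535.5 261.9  69. ] dist 135.8 ang 0.0824
burS [548.7  99.7  69. ] dist 103.1 ang 0.0958
head [535.37233302 260.8332533   72.        ] [548.75081992  98.53137189  72.        ]
```

```bash
python3 -c "
from h import *
print(delta([476.7,-439.1,140],1.654))"
```

```text
(array([0.319 , 0.0144, 0.0367]), np.float64(0.2286))
```

```bash
python3 -m jog '[{"gripper":-1,"x":0.319,"y":0.0144,"z":0.0367,"spin":0.2286},{"x":0.319,"y":0.0144,"z":0.0367,"spin":0.2286},{"x":0.319,"y":0.0144,"z":0.0367,"spin":0.2286},{"x":0.319,"y":0.0144,"z":0.0367,"spin":0.2286},{"x":0.319,"y":0.0144,"z":0.0367,"spin":0.2286},{"x":0.319,"y":0.0144,"z":0.0367,"spin":0.2286},{"x":0.319,"y":0.0144,"z":0.0367,"spin":0.2286},{"x":0.319,"y":0.0144,"z":0.0367,"spin":0.2286},{"x":0.319,"y":0.0144,"z":0.0367,"spin":0.2286},{"x":0.319,"y":0.0144,"z":0.0367,"spin":0.2286}]'; python3 - <<'E'
from h import *
import cv2
c=optics.camera("wrist"); cv2.imwrite("pics/w1.png",c["img"])
print(delta([476.7,-439.1,5],1.654), env.sense()["t"])
print(np.round(c["T"],3), c["mtx"][0], pix(c,[476.7,-439.1,13]))
E
```

```text
(array([0.319 , 0.0145, 0.1717]), np.float64(0.2286)) 0.2
[[ 3.05000e-01  9.19000e-01  2.50000e-01  2.40090e+02]
 [-9.52000e-01  2.95000e-01  7.90000e-02 -5.01481e+02]
 [-1.00000e-03 -2.62000e-01  9.65000e-01  3.85716e+02]
 [ 0.00000e+00  0.00000e+00  0.00000e+00  1.00000e+00]] [382.3024835    0.         319.42652573] [ 336.58384072 -179.80673892]validation failed for argument at $[1]...
```

View pics/w1.png

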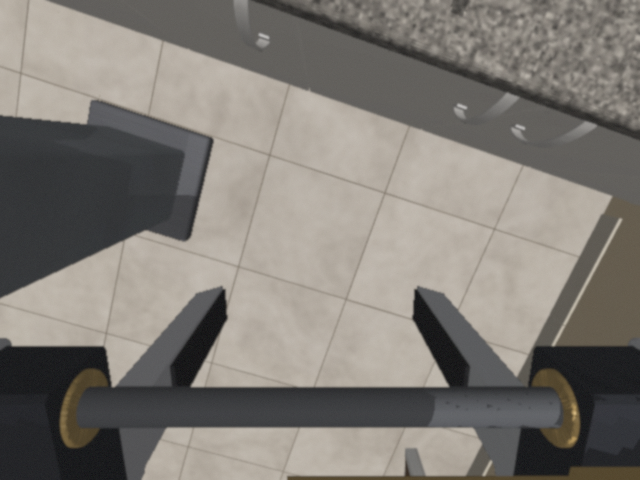

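The move was refused because each row needs every field, so this wrist picture only shows the floor. I'll send it again with full rows.

```bash
python3 -m jog '[{"gripper":-1,"x":0.319,"y":0.0144,"z":0.0367,"spin":0.2286},{"gripper":-1,"x":0.319,"y":0.0144,"z":0.0367,"spin":0.2286},{"gripper":-1,"x":0.319,"y":0.0144,"z":0.0367,"spin":0.2286},{"gripper":-1,"x":0.319,"y":0.0144,"z":0.0367,"spin":0.2286},{"gripper":-1,"x":0.319,"y":0.0144,"z":0.0367,"spin":0.2286},{"gripper":-1,"x":0.319,"y":0.0144,"z":0.0367,"spin":0.2286},{"gripper":-1,"x":0.319,"y":0.0144,"z":0.0367,"spin":0.2286},{"gripper":-1,"x":0.319,"y":0.0144,"z":0.0367,"spin":0.2286},{"gripper":-1,"x":0.319,"y":0.0144,"z":0.0367,"spin":0.2286},{"gripper":-1,"x":0.319,"y":0.0144,"z":0.0367,"spin":0.2286}]' && python3 - <<'E'
from h import *
import cv2
c=optics.camera("wrist"); cv2.imwrite("pics/w2.png",c["img"])
print(delta([476.7,-439.1,5],1.654), env.sense()["t"])
print(pix(c,[476.7,-439.1,13]))
E
```

```text
t: 1.03
position: [477.8, -438.2, 139.2]
tool_rot: [-0.001, 0.999, 0.043, -0.001]
ft_force: [0.3, -0.7, -0.1]
opening: 1.0
gripper_force: 0.0
(array([0.    , 0.0002, 0.1348]), np.float64(0.001)) 1.0833
[319.21959357 235.17949745]
```

View pics/w2.png

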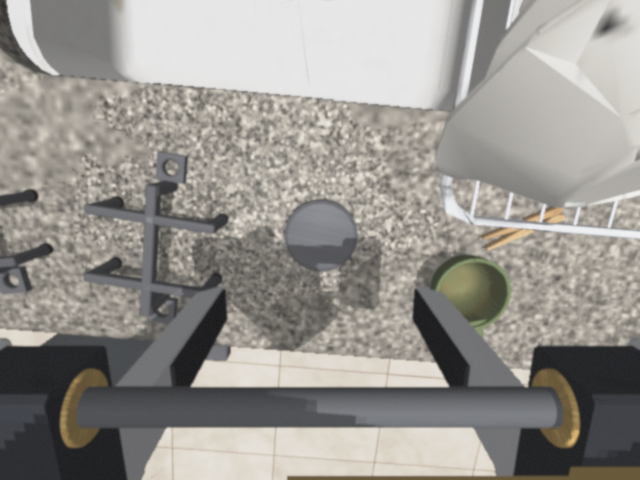

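The large cap is at (321,234), against a predicted (319,235). Descend and grip.

```bash
python3 -m jog '[{"gripper":-1,"x":0,"y":-0.001,"z":0.04,"spin":0},{"gripper":-1,"x":0,"y":-0.001,"z":0.08,"spin":0},{"gripper":-1,"x":0,"y":-0.001,"z":0.11,"spin":0},{"gripper":-1,"x":0,"y":-0.001,"z":0.126,"spin":0},{"gripper":-1,"x":0,"y":-0.001,"z":0.134,"spin":0},{"gripper":-1,"x":0,"y":-0.001,"z":0.134,"spin":0},{"gripper":1,"x":0,"y":-0.001,"z":0.134,"spin":0},{"gripper":1,"x":0,"y":-0.001,"z":0.134,"spin":0},{"gripper":1,"x":0,"y":-0.001,"z":0.134,"spin":0},{"gripper":1,"x":0,"y":-0.001,"z":0.134,"spin":0}]'; python3 -m jog '[{"gripper":1,"x":0,"y":0,"z":0,"spin":0},{"gripper":1,"x":0,"y":0,"z":0,"spin":0},{"gripper":1,"x":0,"y":0,"z":-0.03,"spin":0},{"gripper":1,"x":0,"y":0,"z":-0.07,"spin":0},{"gripper":1,"x":0,"y":0,"z":-0.11,"spin":0},{"gripper":1,"x":0,"y":0,"z":-0.15,"spin":0},{"gripper":1,"x":0,"y":0,"z":-0.15,"spin":0},{"gripper":1,"x":0,"y":0,"z":-0.15,"spin":0}]'; python3 -c "
from h import *
print(delta([535.5,261.5,156],1.654))"
```

```text
t: 1.92
position: [477.0, -438.8, 7.6]
tool_rot: [0.001, 0.999, 0.042, 0.001]
ft_force: [-0.6, 0.7, 0.1]
opening: 0.752
gripper_force: 0.0
t: 2.58
position: [477.4, -439.0, 159.0]
tool_rot: [0.002, 0.999, 0.042, 0.002]
ft_force: [-0.1, -0.9, -0.5]
opening: 0.188
gripper_force: 0.0
(array([ 0.1162, -0.6932,  0.0008]), np.float64(0.0001))
```

```bash
python3 -m jog '[{"gripper":-1,"x":0,"y":0,"z":0.0,"spin":0},{"gripper":-1,"x":0,"y":0,"z":0,"spin":0},{"gripper":-1,"x":0,"y":0,"z":0,"spin":0},{"gripper":-1,"x":0,"y":0,"z":0,"spin":0},{"gripper":-1,"x":0,"y":0,"z":0,"spin":0},{"gripper":-1,"x":0,"y":0,"z":0,"spin":0},{"gripper":-1,"x":0,"y":0,"z":0,"spin":0},{"gripper":-1,"x":0,"y":0,"z":0,"spin":0}]'; python3 - <<'E'
from h import *
import cv2
c=optics.camera("wrist"); cv2.imwrite("pics/w3.png",c["img"])
print(env.sense()["opening"],env.sense()["position"],pix(c,[476.7,-439.1,13]))
E
```

```text
t: 3.25
position: [476.7, -438.3, 156.3]
tool_rot: [-0.0, 0.999, 0.042, -0.0]
ft_force: [0.7, -0.1, 0.2]
opening: 0.719
gripper_force: 0.0
0.7596782511932518 [ 476.6854253  -438.32585996  156.32599113] [319.08536354 230.0731217 ]
```

View pics/w3.png

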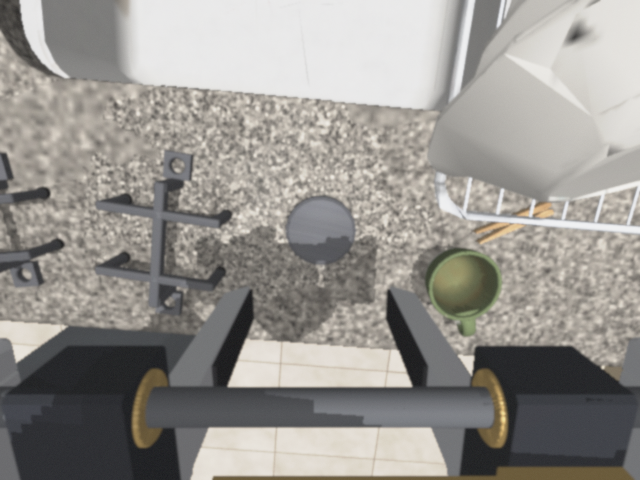

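The cap hasn't moved. The fingers hadn't closed before I lifted, as they are slower than I assumed. I'll retry with more wait.

```bash
python3 -m jog '[{"gripper":-1,"x":0,"y":0,"z":0.04,"spin":0},{"gripper":-1,"x":0,"y":0,"z":0.08,"spin":0},{"gripper":-1,"x":0,"y":0,"z":0.12,"spin":0},{"gripper":-1,"x":0,"y":0,"z":0.142,"spin":0},{"gripper":-1,"x":0,"y":0,"z":0.151,"spin":0},{"gripper":-1,"x":0,"y":0,"z":0.151,"spin":0},{"gripper":1,"x":0,"y":0,"z":0.151,"spin":0},{"gripper":1,"x":0,"y":0,"z":0.151,"spin":0},{"gripper":1,"x":0,"y":0,"z":0.151,"spin":0},{"gripper":1,"x":0,"y":0,"z":0.151,"spin":0}]'; python3 -m jog '[{"gripper":1,"x":0,"y":0,"z":0,"spin":0},{"gripper":1,"x":0,"y":0,"z":0,"spin":0},{"gripper":1,"x":0,"y":0,"z":0,"spin":0},{"gripper":1,"x":0,"y":0,"z":0,"spin":0},{"gripper":1,"x":0,"y":0,"z":0,"spin":0},{"gripper":1,"x":0,"y":0,"z":0,"spin":0}]'
```

```text
t: 4.13
position: [477.2, -438.8, 6.9]
tool_rot: [0.001, 0.999, 0.042, 0.001]
ft_force: [-0.4, 0.9, -0.4]
opening: 0.751
gripper_force: 0.0
t: 4.63
position: [476.7, -438.3, 5.3]
tool_rot: [-0.0, 0.999, 0.042, -0.0]
ft_force: [-0.4, 0.5, -0.0]
opening: 0.328
gripper_force: 0.0
```

```bash
python3 - <<'E'
from h import *
import cv2
c=optics.camera("wrist"); s=env.sense()
print(s["opening"],s["gripper_force"],s["position"],pix(c,[476.7,-439.1,17]),pix(c,s["position"]))
a=cv2.resize(c["img"],None,fx=.9,fy=.9);d=optics.camera("scene")["img"][270:370,250:400]
d=cv2.resize(d,(224,150)); a[:150,:224]=d
cv2.imwrite("pics/w4.png",a)
E
```

```text
0.28380774793553687 0.0 [ 476.67541081 -438.32328274    5.33168783] [318.81539282 288.82677721] [317.50832319 281.57562072]
```

View pics/w4.png

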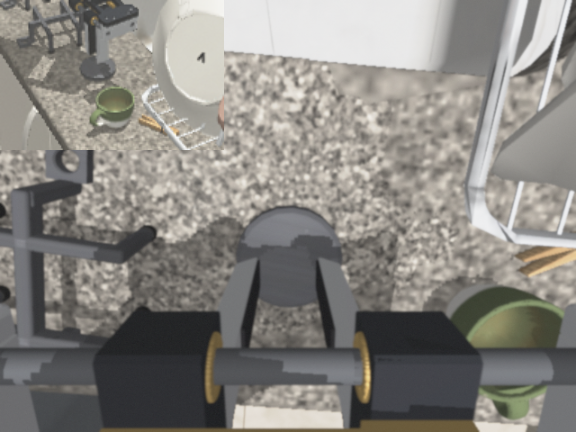

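The fingers have closed above the cap, which sits at about (322,283) full-scale and is undisturbed. The true tips look higher than the reported TCP, so I'll check in a scene crop with the TCP projected.

```bash
python3 - <<'E'
from h import *
import cv2
c=optics.camera("scene"); s=env.sense(); p=s["position"]
print(s["opening"],p)
i=cv2.resize(c["img"][240:350,260:400],None,fx=5,fy=5,interpolation=cv2.INTER_CUBIC)
for h,col in((0,(0,0,255)),(10,(0,255,255)),(20,(0,255,0)),(30,(255,0,0))):
    u=(pix(c,p+[0,0,h])-[260,240]+.5)*5; cv2.circle(i,tuple(int(x) for x in u),2,col,-1)
cv2.imwrite("pics/s5.png",i)
w=optics.camera("wrist")
_,M=tool()
for op,uvs in ((None,[(226,290),(414,290)]),(None,[(291,291),(351,291)])):
  for uv in uvs:
    for h in (0,10,20,30): 
        # intersect with plane tool-z = -h
        q=ray(w,*uv,p[2]+h); print(h,np.round(M.T@(q-p),1),end=' ')
    print()
E
```

```text
0.20042556138277873 [ 476.65568276 -438.3147057     5.31928172]
0 [ -5.1 -53.3   0. ] 10 [ -1.3 -50.7 -10. ] 20 [  2.5 -48.1 -20. ] 30 [  6.4 -45.5 -30. ] 
0 [-5.3 56.2 -0. ] 10 [ -1.4  53.6 -10. ] 20 [  2.4  51.  -20. ] 30 [  6.3  48.3 -30. ] 
0 [ -5.8 -15.5   0. ] 10 [ -1.9 -14.7 -10. ] 20 [  1.9 -13.9 -20. ] 30 [  5.8 -13.1 -30. ] 
0 [-5.8 19.5 -0. ] 10 [ -2.   18.7 -10. ] 20 [  1.9  17.8 -20. ] 30 [  5.8  16.9 -30. ]
```

View pics/s5.png

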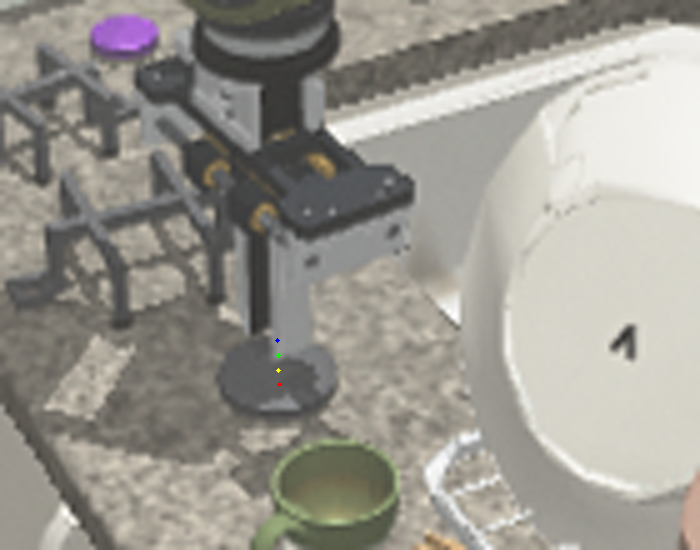

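The finger ends sit well above the red TCP dot at (279,385). The real tips are about 20–30 mm above the reported TCP, and the gap geometry in the wrist view says about 30. I'll open, then feel downwards gently.

```bash
python3 -m jog '[{"gripper":-0.75,"x":0,"y":0,"z":0,"spin":0},{"gripper":-0.75,"x":0,"y":0,"z":0,"spin":0},{"gripper":-0.75,"x":0,"y":0,"z":0,"spin":0},{"gripper":-0.75,"x":0,"y":0,"z":0,"spin":0},{"gripper":-0.75,"x":0,"y":0,"z":0,"spin":0},{"gripper":-0.75,"x":0,"y":0,"z":0,"spin":0},{"gripper":-0.75,"x":0,"y":0,"z":0,"spin":0},{"gripper":-0.75,"x":0,"y":0,"z":0,"spin":0},{"gripper":-0.75,"x":0,"y":0,"z":0,"spin":0},{"gripper":-0.75,"x":0,"y":0,"z":0,"spin":0}]'; python3 -m jog '[{"gripper":-0.75,"x":0,"y":0,"z":0,"spin":0},{"gripper":-0.75,"x":0,"y":0,"z":0.004,"spin":0},{"gripper":-0.75,"x":0,"y":0,"z":0.008,"spin":0},{"gripper":-0.75,"x":0,"y":0,"z":0.012,"spin":0},{"gripper":-0.75,"x":0,"y":0,"z":0.012,"spin":0},{"gripper":-0.75,"x":0,"y":0,"z":0.012,"spin":0}]'
```

```text
t: 5.67
position: [476.7, -438.3, 5.3]
tool_rot: [-0.0, 0.999, 0.042, -0.0]
ft_force: [-0.4, -0.3, -0.6]
opening: 0.832
gripper_force: 0.0
t: 6.17
position: [476.5, -438.1, -7.1]
tool_rot: [-0.0, 0.999, 0.042, -0.0]
ft_force: [0.6, 0.0, 0.4]
opening: 0.873
gripper_force: 0.0
```

```bash
python3 -m jog '[{"gripper":-0.75,"x":0,"y":0,"z":0.003,"spin":0},{"gripper":-0.75,"x":0,"y":0,"z":0.006,"spin":0},{"gripper":-0.75,"x":0,"y":0,"z":0.006,"spin":0}]'; python3 -m jog '[{"gripper":-0.75,"x":0,"y":0,"z":0.002,"spin":0},{"gripper":-0.75,"x":0,"y":0,"z":0.004,"spin":0},{"gripper":-0.75,"x":0,"y":0,"z":0.004,"spin":0}]'; python3 - <<'E'
from h import *
import cv2
c=optics.camera("scene"); s=env.sense(); p=s["position"]
print(s["opening"],p,s["ft_force"])
a=cv2.resize(c["img"][280:340,280:360],None,fx=8,fy=8,interpolation=cv2.INTER_CUBIC)
cv2.imwrite("pics/s6.png",a)
E
```

```text
t: 6.42
position: [476.4, -438.1, -13.4]
tool_rot: [-0.0, 0.999, 0.042, -0.0]
ft_force: [0.3, 0.8, -0.1]
opening: 0.877
gripper_force: 0.0
t: 6.67
position: [476.5, -438.2, -17.1]
tool_rot: [-0.0, 0.999, 0.042, -0.0]
ft_force: [0.1, 0.8, 0.9]
opening: 0.876
gripper_force: 0.0
0.8748418873950671 [ 476.57641567 -438.22352372  -16.91318137] [-0.02806574 -0.77547158 -0.84530138]
```

View pics/s6.png

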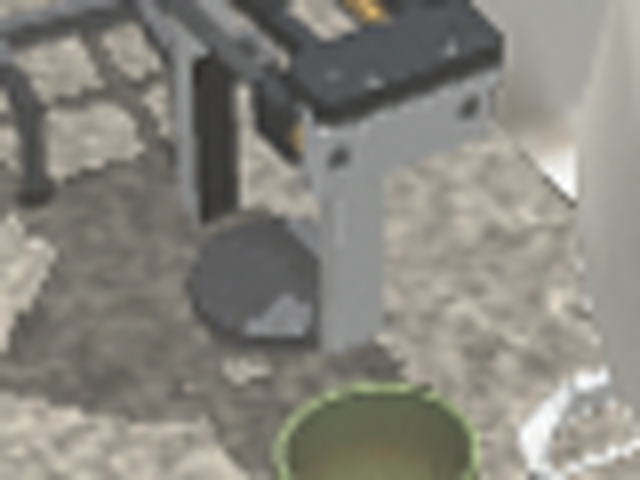

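```bash
python3 - <<'E'
from h import *
c=optics.camera("scene"); p,M=tool(); op=env.sense()["opening"]*47+12.5
for z in (0,4,8,12,16,20):
    print(z,[np.round((pix(c,[*(p+M@[s*8,op,0])[:2],z])-[280,280]+.5)*8) for s in (-1,1)])
E
```

```text
0 [array([350., 401.]), array([390., 384.])]
4 [array([350., 391.]), array([390., 374.])]
8 [array([350., 382.]), array([390., 365.])]
12 [array([349., 373.]), array([390., 356.])]
16 [array([349., 363.]), array([390., 346.])]
20 [array([349., 354.]), array([390., 337.])]
```

```bash
python3 -m jog '[{"gripper":-0.75,"x":0,"y":0,"z":0.003,"spin":0},{"gripper":-0.75,"x":0,"y":0,"z":0.006,"spin":0},{"gripper":-0.75,"x":0,"y":0,"z":0.006,"spin":0}]'; python3 -m jog '[{"gripper":-0.75,"x":0,"y":0,"z":0.002,"spin":0},{"gripper":-0.75,"x":0,"y":0,"z":0.004,"spin":0},{"gripper":-0.75,"x":0,"y":0,"z":0.004,"spin":0}]'
```

```text
t: 7.02
position: [476.4, -438.0, -23.4]
tool_rot: [-0.0, 0.999, 0.042, -0.0]
ft_force: [-0.4, 0.9, -0.2]
opening: 0.877
gripper_force: 0.0
t: 7.27
position: [476.5, -438.2, -27.2]
tool_rot: [-0.0, 0.999, 0.042, -0.0]
ft_force: [0.4, 0.9, -0.5]
opening: 0.873
gripper_force: 0.0
```

```bash
python3 -m jog '[{"gripper":1,"x":0,"y":0,"z":0,"spin":0},{"gripper":1,"x":0,"y":0,"z":0,"spin":0},{"gripper":1,"x":0,"y":0,"z":0,"spin":0},{"gripper":1,"x":0,"y":0,"z":0,"spin":0},{"gripper":1,"x":0,"y":0,"z":0,"spin":0},{"gripper":1,"x":0,"y":0,"z":0,"spin":0},{"gripper":1,"x":0,"y":0,"z":0,"spin":0}]'
```

```text
t: 7.85
position: [476.7, -438.4, -26.5]
tool_rot: [0.0, 0.999, 0.042, 0.0]
ft_force: [0.8, -0.2, 1.3]
opening: 0.682
gripper_force: 30.0
```

Gripped at 30 N with a 64 mm opening, so the real tips are about 30 mm above the reported TCP. For this cap, TCP z = origin − 27. Lift and carry.

```bash
python3 -m jog '[{"gripper":1,"x":0,"y":0,"z":-0.02,"spin":0},{"gripper":1,"x":0,"y":0,"z":-0.06,"spin":0},{"gripper":1,"x":0,"y":0,"z":-0.1,"spin":0},{"gripper":1,"x":0,"y":0,"z":-0.13,"spin":0},{"gripper":1,"x":0,"y":0,"z":-0.13,"spin":0},{"gripper":1,"x":0,"y":0,"z":-0.13,"spin":0}]'; python3 -c "
from h import *
print(delta([535.5,261.5,103],1.654))"
```

```text
t: 8.35
position: [477.1, -438.8, 104.9]
tool_rot: [0.001, 0.999, 0.042, 0.001]
ft_force: [-0.1, -0.9, -1.1]
opening: 0.682
gripper_force: 30.0
(array([ 1.164e-01, -6.930e-01,  5.000e-04]), np.float64(0.0))
```

```bash
python3 -m jog '[{"gripper":1,"x":0.058,"y":-0.3465,"z":0,"spin":0},{"gripper":1,"x":0.058,"y":-0.3465,"z":0,"spin":0},{"gripper":1,"x":0.058,"y":-0.3465,"z":0,"spin":0},{"gripper":1,"x":0.058,"y":-0.3465,"z":0,"spin":0},{"gripper":1,"x":0.058,"y":-0.3465,"z":0,"spin":0},{"gripper":1,"x":0.058,"y":-0.3465,"z":0,"spin":0},{"gripper":1,"x":0.058,"y":-0.3465,"z":0,"spin":0},{"gripper":1,"x":0.058,"y":-0.3465,"z":0,"spin":0},{"gripper":1,"x":0.058,"y":-0.3465,"z":0,"spin":0},{"gripper":1,"x":0.058,"y":-0.3465,"z":0,"spin":0}]'; python3 -m jog '[{"gripper":1,"x":0.058,"y":-0.3465,"z":0,"spin":0},{"gripper":1,"x":0.058,"y":-0.3465,"z":0,"spin":0},{"gripper":1,"x":0.058,"y":-0.3465,"z":0,"spin":0},{"gripper":1,"x":0.058,"y":-0.3465,"z":0,"spin":0},{"gripper":1,"x":0.058,"y":-0.3465,"z":0,"spin":0},{"gripper":1,"x":0.058,"y":-0.3465,"z":0,"spin":0},{"gripper":1,"x":0.058,"y":-0.3465,"z":0,"spin":0},{"gripper":1,"x":0.058,"y":-0.3465,"z":0,"spin":0},{"gripper":1,"x":0.058,"y":-0.3465,"z":0,"spin":0},{"gripper":1,"x":0.058,"y":-0.3465,"z":0,"spin":0}]'; python3 - <<'E'
from h import *
import cv2
print(delta([535.5,261.5,103],1.654))
c=optics.camera("wrist"); cv2.imwrite("pics/w7.png",c["img"])
t=optics.camera("top"); cv2.imwrite("pics/t7.png",t["img"])
for q in ([535.5,261.9,72],[548.7,99.7,72]):print(pix(c,q))
E
```

```text
t: 9.18
position: [505.0, -84.5, 101.8]
tool_rot: [-0.001, 0.999, 0.044, -0.001]
ft_force: [0.1, -0.9, -0.6]
opening: 0.682
gripper_force: 30.0
t: 10.02
position: [533.9, 264.7, 101.3]
tool_rot: [0.0, 0.999, 0.043, -0.001]
ft_force: [-0.5, -0.1, -1.3]
opening: 0.681
gripper_force: 30.0
(array([ 0.0013,  0.0033, -0.0017]), np.float64(0.0033))
[322.13812082 264.33770105]
[571.48653096 265.22348581]
```

View pics/w7.png

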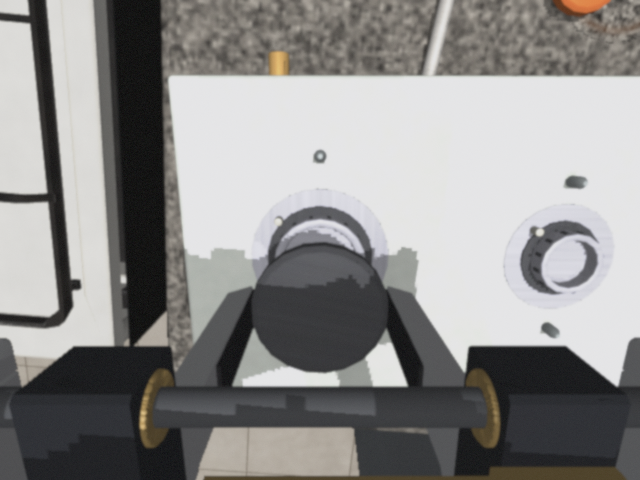

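The wrist view shows the held cap at (320,308) and the large burner's far pin tip at (319,157). The small burner's pins are at about (572,182) and (549,329). I'll compare these with my estimates.

```bash
python3 - <<'E'
from h import *
c=optics.camera("wrist")
u=np.array([np.cos(.083),np.sin(.083),0])
for n,b,r,obs in (("L",[535.5,261.9,70],68,[(319,156)]),("S",[548.7,99.7,70],52,[(569,182),(546,328)])):
    print(n,[pix(c,np.array(b)+s*r*u) for s in(1,-1)],[ray(c,*o,70) for o in obs])
print('cap held',ray(c,320,308,tool()[0][2]+27+15), tool()[0], delta([535.5,261.5,39],1.654))
E
```

```text
L [array([316.87079651, 156.827108  ]), array([317.30695311, 355.46834736])] [array([603.86188032, 266.28137096,  70.        ])]
S [array([578.32345416, 183.63612217]), array([551.58146375, 335.06153079])] [array([601.03127083, 110.0556939 ,  70.        ]), array([501.85510865, 100.539316  ,  70.        ])]
cap held [536.41634651 260.24491729 144.03972635] [534.39310381 260.76035071 102.03972635] (array([ 0.0013, -0.0007,  0.063 ]), np.float64(-0.0004))
```

```bash
python3 -m jog '[{"gripper":1,"x":0,"y":-0.0005,"z":0.03,"spin":0},{"gripper":1,"x":0,"y":-0.0005,"z":0.05,"spin":0},{"gripper":1,"x":0,"y":-0.0005,"z":0.057,"spin":0},{"gripper":1,"x":0,"y":-0.0005,"z":0.061,"spin":0},{"gripper":1,"x":0,"y":-0.0005,"z":0.062,"spin":0},{"gripper":1,"x":0,"y":-0.0005,"z":0.062,"spin":0}]'; python3 -m jog '[{"gripper":-0.8,"x":0,"y":0,"z":0,"spin":0},{"gripper":-0.8,"x":0,"y":0,"z":0,"spin":0},{"gripper":-0.8,"x":0,"y":0,"z":0,"spin":0},{"gripper":-0.8,"x":0,"y":0,"z":0,"spin":0},{"gripper":-0.8,"x":0,"y":0,"z":0,"spin":0},{"gripper":-0.8,"x":0,"y":0,"z":-0.04,"spin":0},{"gripper":-0.8,"x":0,"y":0,"z":-0.07,"spin":0},{"gripper":-0.8,"x":0,"y":0,"z":-0.07,"spin":0},{"gripper":-0.8,"x":0,"y":0,"z":-0.07,"spin":0}]'; python3 -c "
from h import *
import cv2
c=optics.camera('wrist'); cv2.imwrite('pics/w8.png',c['img'])
g=cv2.inRange(c['img'],(0,0,0),(75,75,75))
u,v=pix(c,[535.5,261.5,80]);print(u,v)
n,l,st,ce=cv2.connectedComponentsWithStats(g)
for i in range(1,n):
    if st[i,4]>150: print(st[i],ce[i])
print(delta([640.7,-110.9,100],1.654))"
```

```text
t: 10.67
position: [534.8, 260.9, 43.4]
tool_rot: [0.0, 0.999, 0.041, -0.0]
ft_force: [-8.0, -5.7, 14.3]
opening: 0.684
gripper_force: 40.2
t: 11.42
position: [535.3, 262.7, 112.8]
tool_rot: [-0.001, 0.999, 0.042, 0.001]
ft_force: [0.6, -1.1, 0.0]
opening: 0.9
gripper_force: 0.0
319.5299415676879 264.8692597296718
[   0    0   86  324 5516] [ 52.65065265 167.24274837]
[  111     0    60   344 15595] [142.95902533 155.17986534]
[295 215  67  23 260] [327.95769231 221.39230769]
[ 268  251  104   61 4122] [322.214459   281.61669093]
[    0   290   640   190 55324] [327.49783096 412.87462946]
(array([0.0748, 0.3808, 0.0111]), np.float64(-0.0))
```

```bash
python3 -c "
import cv2
from workcell import optics
w=cv2.imread('pics/w8.png')[130:370,200:440]
s=optics.camera('scene')['img'][170:250,205:305]
cv2.imwrite('pics/m8.png',cv2.hconcat([cv2.resize(w,(400,400)),cv2.resize(s,(400,400),interpolation=cv2.INTER_CUBIC)]))"
```

```text
(no output)
```

View pics/m8.png

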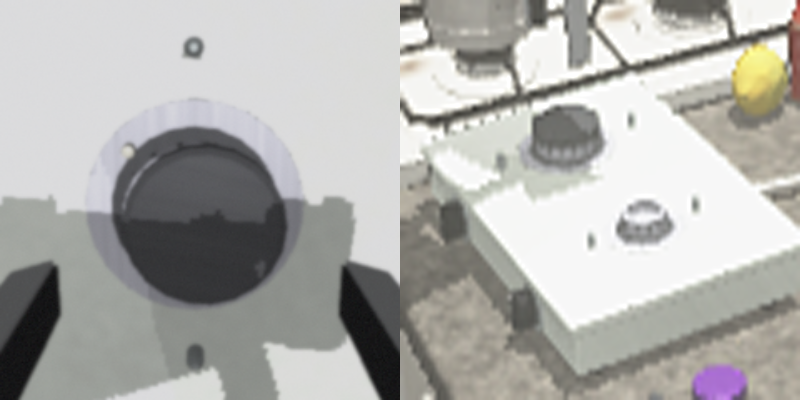

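The large cap looks level and centred on its burner. In the crop its disc centre is near (201,225), against a predicted (199,225), so it's within about 2 mm. Next is the small cap: move over it with the fingers part-closed.

```bash
python3 -m jog '[{"gripper":-0.3,"x":0.0748,"y":0.3808,"z":-0.01,"spin":0},{"gripper":-0.3,"x":0.0748,"y":0.3808,"z":-0.01,"spin":0},{"gripper":-0.3,"x":0.0748,"y":0.3808,"z":-0.01,"spin":0},{"gripper":-0.3,"x":0.0748,"y":0.3808,"z":-0.01,"spin":0},{"gripper":-0.3,"x":0.0748,"y":0.3808,"z":-0.01,"spin":0},{"gripper":-0.3,"x":0.0748,"y":0.3808,"z":-0.01,"spin":0},{"gripper":-0.3,"x":0.0748,"y":0.3808,"z":-0.01,"spin":0},{"gripper":-0.3,"x":0.0748,"y":0.3808,"z":-0.01,"spin":0},{"gripper":-0.3,"x":0.0748,"y":0.3808,"z":0.01,"spin":0},{"gripper":-0.3,"x":0.0748,"y":0.3808,"z":0.01,"spin":0}]'; python3 -m jog '[{"gripper":-0.3,"x":0,"y":0,"z":0,"spin":0},{"gripper":-0.3,"x":0,"y":0,"z":0,"spin":0}]';  python3 - <<'E'
from h import *
import cv2
print(delta([640.7,-110.9,-26],1.654), env.sense()["opening"])
c=optics.camera('wrist'); cv2.imwrite('pics/w9.png',c['img']); p=pix(c,[640.7,-110.9,13.5]); print(p)
u,v=p.astype(int); q=c["img"][v-70:v+70,u-70:u+70]; g=cv2.cvtColor(cv2.GaussianBlur(q,(5,5),0),cv2.COLOR_BGR2GRAY)
n,l,st,ce=cv2.connectedComponentsWithStats((cv2.inRange(g,0,75)))
for i in range(1,n):
    if st[i,4]>150: print(st[i],ce[i]+[u-70,v-70])
print(q[70,70], q[10,10])
E
```

```text
t: 12.35
position: [640.2, -115.3, 98.2]
tool_rot: [-0.0, 0.999, 0.04, -0.002]
ft_force: [-1.1, 0.4, -0.6]
opening: 0.647
gripper_force: 0.0
t: 12.52
position: [640.0, -110.8, 99.5]
tool_rot: [-0.001, 0.999, 0.041, -0.001]
ft_force: [0.3, 0.2, -0.1]
opening: 0.652
gripper_force: 0.0
(array([0.001 , 0.0003, 0.1255]), np.float64(-0.0011)) 0.6522729353155347
[318.38142584 243.92562448]
[  35   69   66   34 1248] [316.97996795 258.95352564]
[  5  76  29  22 260] [265.42692308 257.60384615]
[123  99  17  41 287] [381.94076655 294.85714286]
[  0 101  33  39 505] [260.21980198 292.83168317]
[ 40 114  35  26 383] [301.41253264 299.43603133]
[94 91 91] [ 99 106 109]
```

```bash
python3 -m jog '[{"gripper":-0.3,"x":0.001,"y":0,"z":0.04,"spin":0},{"gripper":-0.3,"x":0.001,"y":0,"z":0.08,"spin":0},{"gripper":-0.3,"x":0.001,"y":0,"z":0.105,"spin":0},{"gripper":-0.3,"x":0.001,"y":0,"z":0.116,"spin":0},{"gripper":-0.3,"x":0.001,"y":0,"z":0.122,"spin":0},{"gripper":-0.3,"x":0.001,"y":0,"z":0.1255,"spin":0},{"gripper":-0.3,"x":0.001,"y":0,"z":0.1255,"spin":0},{"gripper":1,"x":0.001,"y":0,"z":0.1255,"spin":0},{"gripper":1,"x":0.001,"y":0,"z":0.1255,"spin":0},{"gripper":1,"x":0.001,"y":0,"z":0.1255,"spin":0}]'; python3 -m jog '[{"gripper":1,"x":0,"y":0,"z":0,"spin":0},{"gripper":1,"x":0,"y":0,"z":0,"spin":0},{"gripper":1,"x":0,"y":0,"z":0,"spin":0}]'
```

```text
t: 13.4
position: [642.4, -110.9, -22.9]
tool_rot: [0.0, 0.999, 0.042, 0.001]
ft_force: [0.8, -0.7, 3.7]
opening: 0.475
gripper_force: 27.5
t: 13.65
position: [642.5, -110.9, -22.9]
tool_rot: [0.0, 0.999, 0.042, 0.001]
ft_force: [-0.5, -0.3, 6.2]
opening: 0.467
gripper_force: 30.0
```

```bash
python3 -m jog '[{"gripper":1,"x":0,"y":0,"z":-0.02,"spin":0},{"gripper":1,"x":0,"y":0,"z":-0.06,"spin":0},{"gripper":1,"x":0,"y":0,"z":-0.1,"spin":0},{"gripper":1,"x":0,"y":0,"z":-0.13,"spin":0},{"gripper":1,"x":-0.074,"y":-0.2165,"z":-0.13,"spin":0},{"gripper":1,"x":-0.074,"y":-0.2165,"z":-0.13,"spin":0},{"gripper":1,"x":-0.074,"y":-0.2165,"z":-0.13,"spin":0},{"gripper":1,"x":-0.074,"y":-0.2165,"z":-0.13,"spin":0},{"gripper":1,"x":-0.074,"y":-0.2165,"z":-0.13,"spin":0},{"gripper":1,"x":-0.074,"y":-0.2165,"z":-0.13,"spin":0}]'; python3 -m jog '[{"gripper":1,"x":0,"y":0,"z":0,"spin":0},{"gripper":1,"x":0,"y":0,"z":0,"spin":0}]'; python3 - <<'E'
from h import *
import cv2
print(delta([548.7,99.5,43],1.654), env.sense()["opening"])
c=optics.camera('wrist'); cv2.imwrite('pics/w10.png',c['img']);u=np.array([np.cos(.083),np.sin(.083),0])
print([pix(c,np.array([548.7,99.5,70])+s*52*u) for s in(1,-1)],tool()[0])
E
```

```text
t: 14.48
position: [548.2, 102.2, 106.2]
tool_rot: [-0.0, 0.999, 0.043, -0.0]
ft_force: [0.2, 0.4, 0.1]
opening: 0.472
gripper_force: 30.0
t: 14.65
position: [549.9, 99.6, 106.3]
tool_rot: [0.0, 0.999, 0.043, 0.0]
ft_force: [-1.3, -0.1, -0.3]
opening: 0.468
gripper_force: 30.0
(array([-0.0013,  0.    ,  0.0633]), np.float64(0.0018)) 0.4675143929644398
[array([317.7891374 , 186.90136529]), array([317.85359831, 335.33880995])] [550.27231729  98.71619585 106.14373481]
```

View pics/w10.png

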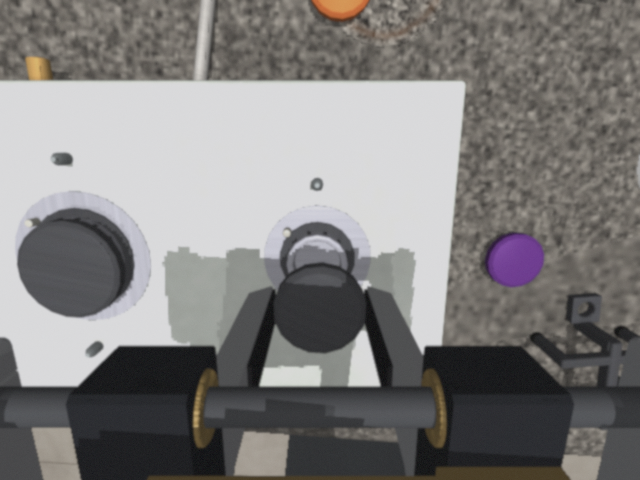

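The wrist view shows the held small cap at (320,308) and the small burner's far pin at (317,183), against a predicted (318,187). Lower it.

```bash
python3 -m jog '[{"gripper":1,"x":-0.0005,"y":0,"z":0.03,"spin":0},{"gripper":1,"x":-0.0005,"y":0,"z":0.05,"spin":0},{"gripper":1,"x":-0.0005,"y":0,"z":0.056,"spin":0},{"gripper":1,"x":-0.0005,"y":0,"z":0.06,"spin":0},{"gripper":1,"x":-0.0005,"y":0,"z":0.061,"spin":0},{"gripper":1,"x":-0.0005,"y":0,"z":0.061,"spin":0}]'; python3 -m jog '[{"gripper":-0.4,"x":0,"y":0,"z":0,"spin":0},{"gripper":-0.4,"x":0,"y":0,"z":0,"spin":0},{"gripper":-0.4,"x":0,"y":0,"z":0,"spin":0},{"gripper":-0.4,"x":0,"y":0,"z":0,"spin":0},{"gripper":-0.4,"x":0,"y":0,"z":0,"spin":0},{"gripper":-0.4,"x":0,"y":0,"z":-0.04,"spin":0},{"gripper":-0.4,"x":0,"y":0,"z":-0.08,"spin":0},{"gripper":-0.4,"x":0,"y":0,"z":-0.09,"spin":0},{"gripper":-0.4,"x":0,"y":0,"z":-0.09,"spin":0},{"gripper":-0.4,"x":0,"y":0,"z":-0.09,"spin":0}]'; python3 - <<'E'
from h import *
import cv2
cv2.imwrite('pics/w11.png',optics.camera('wrist')['img'])
c=optics.camera('wrist'); print(tool()[0])
for b,r in (([549,99.5],23),([535.5,261.5],33)):
  p=pix(c,[*b,79.5]); R_=r*382/ (c["T"][2,3]-79)*.965; u,v=p.astype(int)
  g=cv2.cvtColor(cv2.copyMakeBorder(c['img'],100,100,100,100,cv2.BORDER_REPLICATE),cv2.COLOR_BGR2GRAY)[v+10:v+190,u+10:u+190]
  h=cv2.HoughCircles(cv2.GaussianBlur(g,(3,3),0),cv2.HOUGH_GRADIENT,1,10,param1=80,param2=10,minRadius=int(R_-4),maxRadius=int(R_+4))
  print(p,R_, None if h is None else h[0,:3]+[u-90,v-90,0])
E
```

```text
t: 15.2
position: [550.2, 98.4, 45.7]
tool_rot: [-0.0, 0.999, 0.041, 0.001]
ft_force: [-0.4, -0.1, -0.3]
opening: 0.47
gripper_force: 30.0
t: 16.03
position: [549.6, 98.8, 134.7]
tool_rot: [0.0, 0.999, 0.042, 0.0]
ft_force: [0.7, 0.5, -1.5]
opening: 0.698
gripper_force: 0.0
[548.88930769  98.71986301 133.29465924]
[316.80338853 255.87070533] 32.154232644158064 [[315.5        247.5         34.29999924]
 [323.5        256.5         34.29999924]
 [304.5        253.5         34.29999924]]
[ 89.79072681 256.16252909] 46.13433379379201 [[ 98.5        251.5         49.40000153]
 [ 87.5        262.5         49.40000153]
 [ 87.5        251.5         42.70000076]]
```

```bash
python3 -m jog '[{"gripper":0.2,"x":-0.05,"y":0.2,"z":0,"spin":0.1},{"gripper":0.2,"x":-0.05,"y":0.2,"z":0,"spin":0.16},{"gripper":0.2,"x":-0.05,"y":0.2,"z":0,"spin":0.16},{"gripper":0.2,"x":-0.05,"y":0.2,"z":0,"spin":0.16},{"gripper":0.2,"x":-0.05,"y":0.2,"z":0,"spin":0.16},{"gripper":0.2,"x":-0.05,"y":0.2,"z":0,"spin":0.16}]'; python3 -c "
from h import *
print(delta([457.2,-296.6,80],np.pi/2-.08))"
```

```text
t: 16.63
position: [514.7, -109.9, 133.4]
tool_rot: [0.0, 0.999, -0.041, -0.001]
ft_force: [-0.6, 0.6, 0.6]
opening: 0.403
gripper_force: 0.0
(array([-0.0419,  0.1907,  0.0536]), np.float64(-0.0016))
```

```bash
python3 -m jog '[{"gripper":0.2,"x":-0.0419,"y":0.1907,"z":0.03,"spin":0},{"gripper":0.2,"x":-0.0419,"y":0.1907,"z":0.03,"spin":0},{"gripper":0.2,"x":-0.0419,"y":0.1907,"z":0.03,"spin":0},{"gripper":0.2,"x":-0.0419,"y":0.1907,"z":0.03,"spin":0},{"gripper":0.2,"x":-0.0419,"y":0.1907,"z":0.05,"spin":0},{"gripper":0.2,"x":-0.0419,"y":0.1907,"z":0.0536,"spin":0},{"gripper":0.2,"x":-0.0419,"y":0.1907,"z":0.0536,"spin":0},{"gripper":0.2,"x":-0.0419,"y":0.1907,"z":0.0536,"spin":0}]'; python3 - <<'E'
from h import *
import cv2
c=optics.camera('wrist'); cv2.imwrite('pics/w12.png',c['img']); print(env.sense()["opening"])
print(delta([457.2,-296.6,1],np.pi/2-.08))
u=np.array([np.cos(-.08),np.sin(-.08),0])
for z,r in ((46,29),(8,68)): print([np.round(pix(c,np.array([457.2,-296.6,z])+s*r*u),1) for s in(1,-1)])
E
```

```text
t: 17.3
position: [459.9, -290.8, 80.5]
tool_rot: [-0.001, 0.999, -0.038, -0.001]
ft_force: [-0.1, 0.4, -0.3]
opening: 0.402
gripper_force: 0.0
0.4008714994413675
(array([-0.0027,  0.0062,  0.0802]), np.float64(0.0041))
[array([326.9, 224.8]), array([326.3, 307.6])]
[array([326.3, 160.9]), array([325.2, 333.2])]
```

View pics/w12.png

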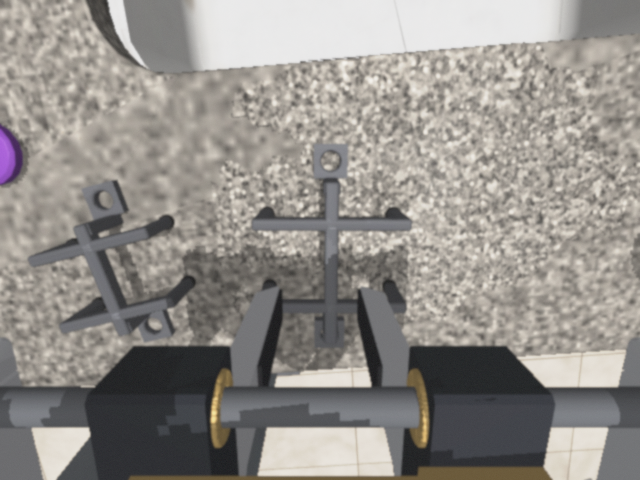

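The last viewed picture shows the large support's lugs at (330,160) and (328,333), its arm crossings at (332,224) and (331,305), and the small support's lugs at (104,199) and (155,323). From here I'll measure by code.

```bash
python3 - <<'E'
from h import *
c=optics.camera('wrist'); print(tool()[0])
def two(n,a,b,z):
    p,q=ray(c,*a,z),ray(c,*b,z); d=p-q; print(n,np.round((p+q)/2,1),round(np.linalg.norm(d),1),round(np.arctan2(d[1],d[0]),4))
two('L lug',(330,160),(328,333),8); two('L arm',(332,224),(331,305),46); two('S lug',(104,199),(155,323),8)
print(delta([457.5,-298.5,1],np.pi/2-.085))
E
```

```text
[ 460.64199314 -290.60709982   81.6266478 ]
L lug [ 457.8 -299.     8. ] 136.7 -0.0819
L arm [ 458.5 -299.9   46. ] 56.7 -0.0808
S lug [ 460.1 -145.7    8. ] 103.3 0.1807
(array([-0.0026,  0.0081,  0.0806]), np.float64(0.0096))
```

```bash
python3 -m jog '[{"gripper":0.2,"x":-0.0026,"y":0.008,"z":0,"spin":0.004},{"gripper":0.2,"x":-0.0026,"y":0.008,"z":0.04,"spin":0.004},{"gripper":0.2,"x":-0.0026,"y":0.008,"z":0.065,"spin":0.004},{"gripper":0.2,"x":-0.0026,"y":0.008,"z":0.075,"spin":0.004},{"gripper":0.2,"x":-0.0026,"y":0.008,"z":0.08,"spin":0.004},{"gripper":0.2,"x":-0.0026,"y":0.008,"z":0.08,"spin":0.004},{"gripper":1,"x":-0.0026,"y":0.008,"z":0.08,"spin":0.004},{"gripper":1,"x":-0.0026,"y":0.008,"z":0.08,"spin":0.004},{"gripper":1,"x":-0.0026,"y":0.008,"z":0.08,"spin":0.004},{"gripper":1,"x":-0.0026,"y":0.008,"z":0.08,"spin":0.004}]'; python3 -m jog '[{"gripper":1,"x":0,"y":0,"z":0,"spin":0},{"gripper":1,"x":0,"y":0,"z":0,"spin":0},{"gripper":1,"x":0,"y":0,"z":0,"spin":0},{"gripper":1,"x":0,"y":0,"z":0,"spin":0}]'
```

```text
t: 18.23
position: [457.2, -299.6, 2.1]
tool_rot: [0.0, 0.999, -0.04, 0.001]
ft_force: [0.3, 0.0, 0.2]
opening: 0.154
gripper_force: 0.0
t: 18.57
position: [457.1, -299.4, 1.9]
tool_rot: [0.0, 0.999, -0.04, 0.0]
ft_force: [-0.7, 1.6, 6.0]
opening: 0.094
gripper_force: 30.0
```

```bash
python3 -m jog '[{"gripper":1,"x":0,"y":0,"z":-0.01,"spin":0},{"gripper":1,"x":0,"y":0,"z":-0.04,"spin":0},{"gripper":1,"x":0,"y":0,"z":-0.08,"spin":0},{"gripper":1,"x":0,"y":0,"z":-0.11,"spin":0},{"gripper":1,"x":0,"y":0,"z":-0.11,"spin":0},{"gripper":1,"x":0,"y":0,"z":-0.11,"spin":0}]'; python3 -c "
from h import *
print(delta([535.2,260.8,112],1.654))"
```

```text
t: 19.07
position: [457.1, -299.7, 112.5]
tool_rot: [0.001, 0.999, -0.04, 0.001]
ft_force: [-0.8, 0.4, -6.3]
opening: 0.095
gripper_force: 30.0
(array([ 3.260e-02, -5.649e-01, -2.000e-04]), np.float64(-0.164))
```

```bash
python3 -m jog '[{"gripper":1,"x":0.0326,"y":-0.02,"z":0,"spin":0},{"gripper":1,"x":0.0326,"y":-0.3,"z":0,"spin":0},{"gripper":1,"x":0.0326,"y":-0.3,"z":0,"spin":0},{"gripper":1,"x":0.0326,"y":-0.3,"z":0,"spin":0},{"gripper":1,"x":0.0326,"y":-0.3,"z":0,"spin":0},{"gripper":1,"x":0.0326,"y":-0.3,"z":0,"spin":0},{"gripper":1,"x":0.0326,"y":-0.3,"z":0,"spin":0},{"gripper":1,"x":0.0326,"y":-0.3,"z":0,"spin":0},{"gripper":1,"x":0.0326,"y":-0.3,"z":0,"spin":0}]'; python3 -m jog '[{"gripper":1,"x":0,"y":-0.2649,"z":0,"spin":-0.05},{"gripper":1,"x":0,"y":-0.2649,"z":0,"spin":-0.1},{"gripper":1,"x":0,"y":-0.2649,"z":0,"spin":-0.164},{"gripper":1,"x":0,"y":-0.2649,"z":0,"spin":-0.164},{"gripper":1,"x":0,"y":-0.2649,"z":0,"spin":-0.164},{"gripper":1,"x":0,"y":-0.2649,"z":0,"spin":-0.164},{"gripper":1,"x":0,"y":-0.2649,"z":0,"spin":-0.164},{"gripper":1,"x":0,"y":-0.2649,"z":0,"spin":-0.164},{"gripper":1,"x":0,"y":-0.2649,"z":0,"spin":-0.164},{"gripper":1,"x":0,"y":-0.2649,"z":0,"spin":-0.164}]'; python3 -c "
from h import *
import cv2
print(delta([535.2,260.8,58],1.654))
c=optics.camera('wrist');cv2.imwrite('pics/w13.png',c['img'])
p,M=tool()
print('hole',pix(c,p+M@[68.8,0,-6]),'pin',pix(c,[603.4,266.3,70]))
g=cv2.cvtColor(c['img'],cv2.COLOR_BGR2GRAY)
print(c['img'].shape)
v=g[100:220:3,280:361:2]
for i,r in enumerate(v): print(100+3*i,''.join(' .:-=+*#%@'[::-1][int(x)*10//256] for x in r))
"
```

```text
t: 19.82
position: [512.3, 1.7, 109.3]
tool_rot: [-0.001, 0.999, -0.038, -0.002]
ft_force: [-0.0, 0.5, -4.8]
opening: 0.096
gripper_force: 30.0
t: 20.65
position: [534.4, 259.8, 110.0]
tool_rot: [0.001, 0.999, 0.041, -0.001]
ft_force: [-0.0, -0.4, -4.5]
opening: 0.091
gripper_force: 30.0
(array([ 0.001, -0.001,  0.052]), np.float64(-0.0006))
hole [317.54077168 159.35680312] pin [316.1704302  156.64615682]
(480, 640, 3)
100       .                                  
103                                          
106                                          
109                                          
112                                          
115                                          
118                   .                      
121    .                                     
124                                          
127                                          
130                                          
133                                          
136         .........................        
139        .:+++++++++++++++++++++++.        
142         :+++*++*+++++++++++++
[... 462 characters left out ...]
=.        
175        .-+********++=******+**+=.        
178        .=+*********************=.        
181       ..=+*********************=.        
184       .:=++++++**********++++++-.       .
187       .:-----==*%%%%%%%%#-......         
190     .......:==+#%%%%%%%%%+...            
193 ..........-===*##########*:......        
196 ..........-==+*#********##-........      
199 ..........===+*#*********#=..........    
202 ..........===+*#**********=............  
205 .........:++**##*********#=..............
208 .....:-=+*######*********#=:.............
211 ..:-+*****######*********#**+=:..........
214 :=********###**#********#******=:........
217 ***********#%%%#*********##*****+-.......
```

```bash
python3 - <<'E'
from h import *
import cv2
c=optics.camera('wrist');p,M=tool(); print(p)
for x in (68,29,0,-29,-68):
    print(x,np.round(pix(c,p+M@[x,0,-6]),1),np.round(pix(c,p+M@[x,0,-44]),1))
h=ray(c,325-2.5,160,p[2]+6); q=ray(c,318-2.5,157,70); print('hole',M.T@(h-p),'pin',M.T@(q-p))
g=cv2.cvtColor(c['img'],cv2.COLOR_BGR2GRAY)
for r in range(190,400,10): print(r,' '.join(f'{x//10:2d}' for x in g[r,290:352:2]))
E
```

```text
[534.84813042 259.67882985 110.75140459]
68 [317.  161.1] [316.5 164.2]
29 [317.2 234.8] [316.8 253.6]
0 [317.4 285.1] [317.  313.4]
-29 [317.5 331.9] [317.1 368.3]
-68 [317.7 390.1] [317.3 435.5]
hole [68.5390559   2.82525063 -6.06174741] pin [68.93291524 -1.23618658 40.6875886 ]
190 23 22 21 21 21 21 19 13 13 11  5  4  4  4  4  4  4  4  4  5 11 21 22 23 23 23 23 23 23 23 23
200 21 21 22 22 20 14 13 13 12  7  6  8  9  9  9  9  9  9  9  8  7 15 22 22 22 22 22 22 22 21 21
210 11 10  9  9  7  6  6  6  6  5  6  8  9  9  9  9  9  9  9  7  6 10 13 16 20 21 22 22 22 22 22
220  9  9  9  8  6  6  6  5  5  5  6  8  9  9  9  9  9  9  9  7  6  7  7  6  6  7  8  9  9 12 19
230  8  9  9  9  9  9  7  6  6  5  6  8  9  9  9  9  9  9  9  7  8  9  9  9  9  9  9  8  8  8  8
240  5  6  6  5  6  6  6  6  6  6  6  8  9  9  9  9  9  9  8  7  5  5  6  5  6  6  6  5  5  5  5
250  9  9  9  9  9  9  9  9  9  9  9  9 10 10  9  9  9  9  9  9  9  9  9  9  9  9  9  9  9  9  9
260  8  8  8  7  8  7  8  8  8  8  8  8  9  9  9  9  9  9  9  8  8  8  8  8  8  8  8  8  8  8  8
270  6  6  6  6  6  6  6  6  5  6  6  8  9
[... 518 characters left out ...]
  8  8  8  8  8  8  8
330  8  8  8  8  8  9  8  7  3  2  3  5  6  6  6  6  5  5  5  4  2  2  5  8  8  8  8  8  8  8  8
340  8  9  8  8  8  8  8  5  2  2  4  5  6  6  6  6  6  5  5  5  3  2  3  7  8  8  8  8  8  8  8
350  2  3  7  8  9  8  7  3  2  3  6  5  6  6  5  5  6  5  5  7  7  2  2  6  8  9  8  8  4  3  2
360  2  2  6  8  8  8  5  2  2  2  4  5  5  6  6  6  5  5  5  4  3  2  2  4  8  8  8  7  4  3  2
370  3  6  6  8  8  8  5  3  2  3  5  5  5  5  5  5  5  5  6  5  4  3  3  4  7  8  8  7  6  4  2
380  8 10  9  7  8  8  5  3  3  4  5  5  5  6  5  5  5  5  5  4  5  3  3  4  7  8  7  7  7  7  4
390 10 11  9  5  5  5  5  5  5  5  5  5  5  5  5  5  5  5  5  5  5  5  5  5  5  5  4  6  8  8  5
```

The held spine is straight at column 320, but the lug hole is at (325,160) and the pin at (318,157). The support hangs rolled about its spine by about 0.1 rad. I'll shift so the holes sit over the pins, go part-way down and check again.

```bash
python3 -m jog '[{"gripper":1,"x":0.0005,"y":-0.004,"z":0.015,"spin":0},{"gripper":1,"x":0.0005,"y":-0.004,"z":0.03,"spin":0},{"gripper":1,"x":0.0005,"y":-0.004,"z":0.03,"spin":0},{"gripper":1,"x":0.0005,"y":-0.004,"z":0.03,"spin":0}]'; cat > a.py <<'E'
from h import *
import cv2,sys
c=optics.camera('wrist');p,M=tool(); print(np.round(p,1), np.round(env.sense()['ft_force'],1))
x=float(sys.argv[1])
u,v=pix(c,p+M@[x,0,-6]).astype(int)+[5,0]; print(u,v)
g=cv2.cvtColor(c['img'],cv2.COLOR_BGR2GRAY)[v-26:v+28,u-32:u+34]
for i,r in enumerate(g[::2]): print(v-26+2*i,''.join('@%#*+=-:. '[int(t)*10//256] for t in r))
E
python3 a.py 68
```

```text
t: 21.08
position: [534.9, 264.1, 81.0]
tool_rot: [0.0, 0.999, 0.041, -0.001]
ft_force: [-0.1, 0.6, -4.1]
opening: 0.092
gripper_force: 30.0
[535.3 264.4  81.9] [ 0.3 -0.5 -3.4]
321 160
134    .. ..    .  . .  .. ...  .  .. . ... ....  ..  ..     . ..  .  
136   ............................................................ .. 
138    . ...-===============-====-===============-===--=--:....  .. . 
140   . ...:=+*++*++*+**+*+*+*+**+*++++++++++*++++++++++++-.. .... .  
142  ......:=++++*+*++++**+++++*++++++++++++*+++++++++++++-...  ... . 
144 .. ...:-=+*******************************+*+++*+****++-.. . .. ...
146 .   ..:=++*******************************+***+**+****+-.. . .. .. 
148    ...:=++****+***********++++====++********++*++*++++-.. ... ....
150    ...-=+**************+=========---==+************+++-..  .  ....
152  . ..:-=+************+====+++++++==----==***********++-..   . ... 
154   ...:-=+**********+====++++++++++==-----=+******+*+++-.....    ..
156  ....:-=++*********==-=+++=-::-==++==-----=+*****+++++-...   .    
158    ..:-=+*********=-:-=++=-:...:=+++=------=+*******++-.. 
[... 302 characters left out ...]
 ..-+*********=:.. .............:--==+*********+=:.. .    .  
170 ... ...:=+**********+-.... .  .. . ..:-==*****+**+**+=:...   ..  .
172  .  ...-++************+-:..... ......-=*************+=:... . .   .
174  .   ..-=+***************+=-:::::--=+************+**+=:.. .. . . .
176     ...-=+******************************************+=:..  . ...  
178  .  ...-=+**********************************+*******+=:..     . ..
180   .....-=+******************************************+=:..        .
182   .  ..-=+******************************************+=:..    . .  
184 .  ....-=++++++++++++*********************++++++++++=-....  . .. .
186   .....---===========*#%%%%%%%%%%%%%%%%#*+=-----:....... .  .    .
```

```bash
python3 -c "
from h import *
c=optics.camera('wrist');p,M=tool()
print(M.T@(ray(c,319.5-2.5,161.5,p[2]+6)-p),M.T@(ray(c,318-2.5,159,70)-p))"
```

```text
[67.74257614  0.208546   -5.92648329] [68.46978786 -0.73877642 12.3333589 ]
```

Settled now, the lug hole is at (319.5,161.5) and the pin tip is inside it at (318,159). The earlier offset was swing and settling. Make a small correction and go down.

```bash
python3 -m jog '[{"gripper":1,"x":0.0006,"y":-0.0008,"z":0.0,"spin":0},{"gripper":1,"x":0.0006,"y":-0.0008,"z":0.006,"spin":0},{"gripper":1,"x":0.0006,"y":-0.0008,"z":0.012,"spin":0},{"gripper":1,"x":0.0006,"y":-0.0008,"z":0.016,"spin":0},{"gripper":1,"x":0.0006,"y":-0.0008,"z":0.016,"spin":0},{"gripper":1,"x":0.0006,"y":-0.0008,"z":0.016,"spin":0}]'; python3 a.py 68
```

```text
t: 21.68
position: [535.3, 265.9, 64.8]
tool_rot: [0.0, 0.999, 0.042, -0.0]
ft_force: [-0.3, 0.3, -4.0]
opening: 0.09
gripper_force: 30.0
[535.5 265.9  65.2] [ 0.4 -0.2 -5.2]
321 161
135 ..................................................................
137 ........::::::::..::.::::::..:.:..::::::.:::.::...:::.............
139 .......:=+++++++++++++++++++++++++++++++++++++++++++++-...........
141 .......:=+********+**+****+************+****+***+**+++-...........
143 .......-++********+******************+*++*+*+++****+++-...........
145 .......-+********************************************+-...........
147 .......-+*********************++*********************+-...........
149 .......-++**************++==----=====+******+********+-...........
151 .......-+*************+==--:...:----===+*************+-...........
153 .......-+***********=-::::::::-==+===---=+**********++-...........
155 .......-+**********=:.....:-=++++++++=---==+********++-...........
157 .......-+*********=:.....:=+++==--==+++=--==******+*++-...........
159 ......:=+********+-.....-=+++=::.::-+++-::-=+*******++-......
[... 299 characters left out ...]
.:-+**********+-:............:::....=+*********+=:...........
171 .......:=+***********+-:...............:=***********+=:...........
173 ........-+*************+=-:.........:-+*************+=:...........
175 ........-+*****************++=====++****************+=:...........
177 ........-+******************************************+=:...........
179 ........-+******************************************+=:...........
181 ........-+******************************************+=:...........
183 ........-+******************************************+=:...........
185 ........:-----------=+*#################*++++++++=---:............
187 ....................:+#%%%%%%%%%%%%%%%%#*=-:::::-:................
```

```bash
python3 -m jog '[{"gripper":1,"x":0,"y":0.0003,"z":0.003,"spin":0},{"gripper":1,"x":0,"y":0.0003,"z":0.005,"spin":0},{"gripper":1,"x":0,"y":0.0003,"z":0.006,"spin":0},{"gripper":1,"x":0,"y":0.0003,"z":0.006,"spin":0}]'; python3 -m jog '[{"gripper":1,"x":0,"y":0,"z":0.001,"spin":0},{"gripper":1,"x":0,"y":0,"z":0.002,"spin":0},{"gripper":1,"x":0,"y":0,"z":0.002,"spin":0}]'
```

```text
t: 22.07
position: [535.4, 265.6, 58.9]
tool_rot: [0.0, 0.999, 0.042, -0.0]
ft_force: [0.8, -0.1, -3.9]
opening: 0.094
gripper_force: 30.0
t: 22.32
position: [535.8, 265.7, 57.9]
tool_rot: [-0.0, 0.999, 0.042, 0.0]
ft_force: [-3.0, -1.3, 2.5]
opening: 0.087
gripper_force: 30.0
```

Seated: contact came at TCP 57.9, as expected. Release and go for the small support.

```bash
python3 -m jog '[{"gripper":0.3,"x":0,"y":0,"z":0,"spin":0},{"gripper":0.3,"x":0,"y":0,"z":0,"spin":0},{"gripper":0.3,"x":0,"y":0,"z":0,"spin":0},{"gripper":0.3,"x":0,"y":0,"z":0,"spin":0},{"gripper":0.3,"x":0,"y":0,"z":0,"spin":0},{"gripper":0.3,"x":0,"y":0,"z":-0.03,"spin":0},{"gripper":0.2,"x":0,"y":0,"z":-0.06,"spin":0},{"gripper":0.2,"x":0,"y":0,"z":-0.06,"spin":0},{"gripper":0.2,"x":0,"y":0,"z":-0.06,"spin":0},{"gripper":0.2,"x":0,"y":0,"z":-0.06,"spin":0}]'; python3 a.py 68; python3 -c "
from h import *
print(delta([459.5,-145.3,80],np.pi/2+.172))"
```

```text
t: 23.15
position: [535.3, 265.5, 116.5]
tool_rot: [0.0, 0.999, 0.042, -0.0]
ft_force: [-0.2, 0.1, -1.0]
opening: 0.397
gripper_force: 0.0
[535.1 265.4 116.1] [-0.4  0.  -0.4]
322 161
135                                                                   
137             ...  .... ......    ........ .... .                   
139           ..:-------------------------:-------::..                
141           .:=++++++++++++++++++++++++++++++++++-..                
143          ..-+++++++++++++++++++++++++++++++++++=:.                
145          .:=+++++*+++**+++**********+++++++++++=..                
147          .:=++++*+++++***+++++++++****+++++++++-:.                
149         ..:=++**++*****+-:::::::::-=+****++++++=:.                
151          ..-=+*+*****+-:......:.....-=+****++++=:.                
153           .:=++****+-.....:-=====-::::-+***++++-..                
155           .:=+*****=:. ..-=+=---===-...-+**++++-..                
157           .:=+****+-.. .-=+=-:..:=+=:.:-+****++-.                 
159           .:=+*+**+-....-+++-:::-=+=:.:=+**++++-.           
[... 358 characters left out ...]
   
171           .:=++***+***++**********+++*+++++++++-.                 
173           .-=+*********************++*****+++++-.                 
175           .:=+++++++++***************+++++++++=:.                 
177           .:---------=*####%#%######*=-::::::....                 
179            ..........-*#%%%%#%%%%%%%#=:.                          
181                   ..:=*##############*-..                         
183                  ..:=*#*************#*=:.                         
185                ..:--+*#*************#*=:.                         
187                .:--=+*#*************#*=:.                         
(array([-0.1094,  0.403 ,  0.0365]), np.float64(-0.0888))
```

The large support is seated, with its pin visible in the hole.

```bash
python3 -m jog '[{"gripper":0.2,"x":-0.1094,"y":0.403,"z":0,"spin":-0.089},{"gripper":0.2,"x":-0.1094,"y":0.403,"z":0,"spin":-0.089},{"gripper":0.2,"x":-0.1094,"y":0.403,"z":0,"spin":-0.089},{"gripper":0.2,"x":-0.1094,"y":0.403,"z":0,"spin":-0.089},{"gripper":0.2,"x":-0.1094,"y":0.403,"z":0,"spin":-0.089},{"gripper":0.2,"x":-0.1094,"y":0.403,"z":0,"spin":-0.089},{"gripper":0.2,"x":-0.1094,"y":0.403,"z":0,"spin":-0.089},{"gripper":0.2,"x":-0.1094,"y":0.403,"z":0,"spin":-0.089},{"gripper":0.2,"x":-0.1094,"y":0.403,"z":0,"spin":-0.089},{"gripper":0.2,"x":-0.1094,"y":0.403,"z":0.03,"spin":-0.089}]'; python3 -m jog '[{"gripper":0.2,"x":0,"y":0,"z":0.006,"spin":0},{"gripper":0.2,"x":0,"y":0,"z":0.006,"spin":0},{"gripper":0.2,"x":0,"y":0,"z":0.006,"spin":0},{"gripper":0.2,"x":0,"y":0,"z":0.006,"spin":0},{"gripper":0.2,"x":0,"y":0,"z":0.006,"spin":0}]'; python3 - <<'E'
from h import *
import cv2
print(delta([459.5,-145.3,1],np.pi/2+.172))
c=optics.camera('wrist');p,M=tool();print(p)
g=cv2.cvtColor(c['img'],cv2.COLOR_BGR2GRAY)
u=[459.5+52*np.cos(.17),-145.3+52*np.sin(.17),8]; print(pix(c,u),pix(c,[459.5-52*np.cos(.17),-145.3-52*np.sin(.17),8]))
for r in range(140,340,3): print(r,''.join('@%#*+=-:. '[int(t)*10//256] for t in g[r,270:374:2]))
E
```

```text
t: 24.03
position: [462.2, -139.7, 95.4]
tool_rot: [0.001, 0.996, 0.086, 0.002]
ft_force: [1.9, -0.0, 0.0]
opening: 0.4
gripper_force: 0.0
t: 24.45
position: [462.1, -135.7, 87.8]
tool_rot: [0.0, 0.996, 0.087, 0.0]
ft_force: [0.5, 0.6, -0.2]
opening: 0.402
gripper_force: 0.0
(array([-0.0043,  0.009 ,  0.0868]), np.float64(0.002))
[ 462.10522625 -135.800268     87.75418285]
[330.27837237 185.09288944] [329.01558797 313.4349137 ]
140 ++++++++++++++++****++++++++===++++++===++++++++++++
143 +++++++++++++++++++++++++++++++++++++===++***+++++++
146 ++++++=====++++===+++++++++++++++++++==+++***+++++++
149 +++++========++==++++++++++++++++++++=+++++++++++++=
152 +++=========+++++++++++++++++++++++++++++++++++++++=
155 ++======+++++++++++++++++++++++++++++++===++++++++++
158 +++++++++++++++=======++++++++++++++++++++++++++++++
161 +++++++++++++++++=====++*+++++++++===++++***++++++++
164 *+++++++++++++++++++++++*+++++++++=====++**+++++++++
167 +++++++++++++++++++++++++++++++++++=====++++++++++++
170 +++++++++++++===++++++***************++=++++=+++++++
173 ++++++++++++++=+++++++*++**++*+*+++++
[... 2450 characters left out ...]
#####***%@%#****
305 **#%@@%##################################***%@@%****
308 **%@@@%###******##**######%##########*####*#%%@%#***
311 *#%@@@#*********#*****###########%##****####%@@@#***
314 *%@@@%#******##*******##############*++++++*%@%@%#**
317 #%@@%@%*****####***+**####%#########*+=++++*%@@@@#**
320 #@@%@@#+****####****+*##############*++++++*%%@@@%**
323 %%@@@%*++**#######**+*##############**+++***#%%@@%#*
326 %@@@@%****************#############*+++++++=*%@@%@%*
329 @@@@%###*##**************##**###***++++=====+%@@@@%#
332 @%@@%#*##**#***#****************+==+=+++=++=+#%@@@@#
335 @@@@%*****###******###*******#*=+===++++=====*%%@%%%
338 @@@%%####*##********##********+==========---=+%%%@@%
```

```bash
python3 -c "
from h import *
c=optics.camera('wrist');p,M=tool()
a,b=[ray(c,325.5,v,8) for v in (187,314)]; d=a-b; m=(a+b)/2
print(m,np.linalg.norm(d),np.arctan2(d[1],d[0]),M.T@(m-p)/1000,M.T@d)
print(M.T@(ray(c,329.5,235,46)-p),M.T@(ray(c,329,270,46)-p))"
```

```text
[ 457.98464813 -142.38486732    8.        ] 103.09067935467155 0.17662566341514038 [-0.00517002  0.00564525  0.07972144] [ 1.03090228e+02 -2.96841145e-01  7.07860227e-02]
[18.15660301  7.68970218 41.7382899 ] [-6.54044759  7.48384405 41.72122064]
```

```bash
python3 -m jog '[{"gripper":0.2,"x":-0.005,"y":0.0066,"z":0,"spin":-0.003},{"gripper":0.2,"x":-0.005,"y":0.0066,"z":0.04,"spin":-0.003},{"gripper":0.2,"x":-0.005,"y":0.0066,"z":0.07,"spin":-0.003},{"gripper":0.2,"x":-0.005,"y":0.0066,"z":0.08,"spin":-0.003},{"gripper":0.2,"x":-0.005,"y":0.0066,"z":0.0868,"spin":-0.003},{"gripper":0.2,"x":-0.005,"y":0.0066,"z":0.0868,"spin":-0.003},{"gripper":1,"x":-0.005,"y":0.0066,"z":0.0868,"spin":-0.003},{"gripper":1,"x":-0.005,"y":0.0066,"z":0.0868,"spin":-0.003},{"gripper":1,"x":-0.005,"y":0.0066,"z":0.0868,"spin":-0.003},{"gripper":1,"x":-0.005,"y":0.0066,"z":0.0868,"spin":-0.003}]'; python3 -m jog '[{"gripper":1,"x":0,"y":0,"z":0,"spin":0},{"gripper":1,"x":0,"y":0,"z":0,"spin":0},{"gripper":1,"x":0,"y":0,"z":0,"spin":0},{"gripper":1,"x":0,"y":0,"z":0,"spin":0},{"gripper":1,"x":0,"y":0,"z":0,"spin":0}]'
```

```text
t: 25.38
position: [458.3, -144.2, 1.4]
tool_rot: [0.0, 0.996, 0.088, 0.001]
ft_force: [-0.7, -0.1, -0.3]
opening: 0.154
gripper_force: 0.0
t: 25.8
position: [458.1, -144.1, 1.1]
tool_rot: [0.0, 0.996, 0.087, 0.0]
ft_force: [-1.2, 0.1, 6.7]
opening: 0.091
gripper_force: 30.0
```

```bash
python3 -m jog '[{"gripper":1,"x":0,"y":0,"z":-0.01,"spin":0},{"gripper":1,"x":0,"y":0,"z":-0.04,"spin":0},{"gripper":1,"x":0,"y":0,"z":-0.08,"spin":0},{"gripper":1,"x":0,"y":0,"z":-0.11,"spin":0},{"gripper":1,"x":0,"y":0,"z":-0.11,"spin":0},{"gripper":1,"x":0,"y":0,"z":-0.11,"spin":0},{"gripper":1,"x":0,"y":0,"z":-0.11,"spin":0}]'; python3 -c "
from h import *
print(delta([549.2,102,111],1.655))"
```

```text
t: 26.38
position: [457.1, -143.7, 109.5]
tool_rot: [-0.0, 0.996, 0.088, -0.001]
ft_force: [-0.3, -0.1, -3.3]
opening: 0.093
gripper_force: 30.0
(array([ 0.1336, -0.2259, -0.0015]), np.float64(0.091))
```

```bash
python3 -m jog '[{"gripper":1,"x":0.02,"y":-0.034,"z":0,"spin":0.03},{"gripper":1,"x":0.036,"y":-0.06,"z":0,"spin":0.06},{"gripper":1,"x":0.053,"y":-0.09,"z":0,"spin":0.091},{"gripper":1,"x":0.071,"y":-0.12,"z":0,"spin":0.091},{"gripper":1,"x":0.089,"y":-0.15,"z":0,"spin":0.091},{"gripper":1,"x":0.107,"y":-0.18,"z":0,"spin":0.091},{"gripper":1,"x":0.124,"y":-0.21,"z":0,"spin":0.091},{"gripper":1,"x":0.1333,"y":-0.2259,"z":0,"spin":0.091},{"gripper":1,"x":0.1333,"y":-0.2259,"z":0,"spin":0.091},{"gripper":1,"x":0.1333,"y":-0.2259,"z":0,"spin":0.091}]'; python3 -m jog '[{"gripper":1,"x":0,"y":0,"z":0.015,"spin":0},{"gripper":1,"x":0,"y":0,"z":0.027,"spin":0},{"gripper":1,"x":0,"y":0,"z":0.027,"spin":0},{"gripper":1,"x":0,"y":0,"z":0.027,"spin":0},{"gripper":1,"x":0,"y":0,"z":0.027,"spin":0}]'; python3 a.py 52; python3 -c "
from h import *
print(delta([549.2,102,84],1.655))"
```

```text
t: 27.22
position: [548.7, 102.2, 108.3]
tool_rot: [0.0, 0.999, 0.043, -0.002]
ft_force: [-0.5, -0.4, -3.0]
opening: 0.093
gripper_force: 30.0
t: 27.63
position: [549.7, 101.2, 83.6]
tool_rot: [0.0, 0.999, 0.042, -0.0]
ft_force: [0.8, -0.4, -1.9]
opening: 0.092
gripper_force: 30.0
[549.9 101.3  83.9] [ 0.5  0.9 -3. ]
321 192
166 ..................................................................
168 ........:---------------------------------------------:...........
170 .......:=********************************************+-...........
172 ....:::-+********************************************+-...........
174 ....-===+********************************************+-...........
176 .....:-=+********************************************=:...........
178 ......:-+********************************************=:...........
180 ......:-+****************++++**+++++++***************=:...........
182 ......:-+************+++++********++==++*************=:...........
184 ......:-+**********+-::=+++++++++***+===++***********=:...........
186 ......:-+*********+-..:=++++==-==+**+=====+**********=:....
[... 501 characters left out ...]
...
202 .....:-=+***********##*+=-::..:-===++*####**********+=:...........
204 .....-==+*************####*++++***######************+=:...........
206 ....:-==+*****************##########****************+-:...........
208 ....:-==+*******************************************+-:...........
210 ....:-==+*******************************************+-:...........
212 ....:-==+*******************************************+-:...........
214 .....:--=++++++********################***+++++++++++-:...........
216 .....::::::::-=+++++*##%%%%%%%%%%%%%%%%#*=-:::::::::::::..........
218 .............:-==+++*#%%%%%%%%%%%%%%%%%#*=:................:::....
(array([-0.0006, -0.0008, -0.0001]), np.float64(-0.0005))
```

```bash
python3 -c "
from h import *
c=optics.camera('wrist');p,M=tool()
print(M.T@(ray(c,319-2.5,192.5,p[2]+6)-p),M.T@(ray(c,318.5-2.5,188.5,70)-p))"
```

```text
[51.94909584 -0.23194836 -5.95765484] [51.98358544 -0.67001354 14.08734159]
```

Aligned within 0.5 mm. Go down.

```bash
python3 -m jog '[{"gripper":1,"x":0,"y":-0.0004,"z":0.006,"spin":0},{"gripper":1,"x":0,"y":-0.0004,"z":0.012,"spin":0},{"gripper":1,"x":0,"y":-0.0004,"z":0.018,"spin":0},{"gripper":1,"x":0,"y":-0.0004,"z":0.022,"spin":0},{"gripper":1,"x":0,"y":-0.0004,"z":0.024,"spin":0},{"gripper":1,"x":0,"y":-0.0004,"z":0.024,"spin":0}]'; python3 -m jog '[{"gripper":1,"x":0,"y":0,"z":0.0015,"spin":0},{"gripper":1,"x":0,"y":0,"z":0.003,"spin":0},{"gripper":1,"x":0,"y":0,"z":0.003,"spin":0}]'
```

```text
t: 28.23
position: [549.3, 102.0, 58.7]
tool_rot: [0.0, 0.999, 0.042, -0.001]
ft_force: [-0.0, 1.1, -2.4]
opening: 0.091
gripper_force: 30.0
t: 28.48
position: [549.9, 102.1, 57.1]
tool_rot: [-0.0, 0.999, 0.042, 0.0]
ft_force: [-2.3, -0.2, 3.6]
opening: 0.091
gripper_force: 30.0
```

```bash
python3 -m jog '[{"gripper":0.3,"x":0,"y":0,"z":0,"spin":0},{"gripper":0.3,"x":0,"y":0,"z":0,"spin":0},{"gripper":0.3,"x":0,"y":0,"z":0,"spin":0},{"gripper":0.3,"x":0,"y":0,"z":0,"spin":0},{"gripper":0.3,"x":0,"y":0,"z":0,"spin":0},{"gripper":0.3,"x":0,"y":0,"z":-0.03,"spin":0},{"gripper":0.3,"x":0,"y":0,"z":-0.07,"spin":0},{"gripper":0.3,"x":-0.04,"y":0,"z":-0.11,"spin":0},{"gripper":0.3,"x":-0.08,"y":0,"z":-0.12,"spin":0},{"gripper":0.3,"x":-0.08,"y":0,"z":-0.12,"spin":0}]'; python3 -m jog '[{"gripper":0.3,"x":-0.04,"y":-0.05,"z":0,"spin":0},{"gripper":0.3,"x":-0.04,"y":-0.08,"z":0,"spin":0},{"gripper":0.3,"x":-0.04,"y":-0.08,"z":0,"spin":0},{"gripper":0.3,"x":-0.04,"y":-0.08,"z":0,"spin":0},{"gripper":0.3,"x":-0.04,"y":-0.08,"z":0,"spin":0},{"gripper":0.3,"x":-0.04,"y":-0.08,"z":0,"spin":0}]'; python3 - <<'E'
from h import *
import cv2
c=optics.camera('wrist');p,M=tool();print(p)
cv2.imwrite('pics/w20.png',c['img'])
u=np.array([np.cos(.083),np.sin(.083)])
g=cv2.cvtColor(c['img'],cv2.COLOR_BGR2GRAY)
for n,b,r in (('L',[535.6,265.6],68),('S',[549.4,102.2],52)):
    for s in (1,-1): print(n,s,pix(c,[*(np.array(b)+s*r*u),66]))
    x,y=pix(c,[*b,78]).astype(int); print('centre',x,y)
    for q in range(y-54,y+50,3): print(q,''.join('@%#*+=-:. '[int(t)*10//256] for t in g[q,max(0,x-70):x+70:2]))
E
```

```text
t: 29.32
position: [467.9, 95.3, 179.2]
tool_rot: [-0.0, 0.999, 0.042, 0.002]
ft_force: [-0.2, 0.1, -0.5]
opening: 0.352
gripper_force: 0.0
t: 29.82
position: [423.8, 170.9, 176.3]
tool_rot: [0.0, 0.999, 0.042, -0.0]
ft_force: [-0.7, -0.5, 0.3]
opening: 0.35
gripper_force: 0.0
[423.86983585 170.71519294 176.28001417]
L 1 [200.86787162 -11.97708863]
L -1 [214.44665462 177.4480467 ]
centre 203 86
32 ***************************+++++*************+**+**++**+***+**+++++**:
35 ***************************+++++*++++++*+++++++++++++++++++++++++++*#+
38 **************#***************+*************************************##
41 %%%%%%%%%%#******####*#**#****+**#%%%%%%%%%%%%%#################%%%%%%
44 %%%%%%%%%#=...............-+*++**#%############*-:..........:...+%%%%%
47 *%%%%%%%%%%-.   ....:....=****++*#%###############+-.... ...... .*%%%%
50 .:=#%%%%%%%+.....:---==-+##***++*#%##*******########+:...........=%%%%
53    .=#%%%%%=.:-======+********++*#%%#****+***********#*======----=*%%%
56   .::-+*#*+-:-==-====*********++*#%%#*++++**************+==========+#%
59   .::::--::::-===-==+*********++*
[... 3866 characters left out ...]
**###%#************+.....              
109            ..     .-*########****##%%#***********=.....               
112          .:===--=-=+***##**##****####***********+=====----=-==-===-=-:
115        :=*#***************************+******+***********************+
118      .-#%%#**********************************************************=
121      -#%%%#**********************************************************-
124    ..-#%%%%%#*+++*++++++++*********##******+++++++++*%###%###**+=--:..
127    .:-=*#%#+=----=================+##*****+=---------*#%#+:...        
130    .::--==---------==========+**##%##******=-----------...            
133    .::--------:::------=====+#%%%%%##*****+-----:.:::::.
```

The large cap looks fine, but the small cap's outline is unclear. I'll check the saved picture taken just after I placed it, before the support went on.

```bash
python3 - <<'E'
import cv2
g=cv2.cvtColor(cv2.imread('pics/w11.png'),cv2.COLOR_BGR2GRAY)
for q in range(170,345,3): print(q,''.join('@%#*+=-:. '[int(t)*10//256] for t in g[q,260:390:2]))
E
```

```text
170 .................................................................
173 ...........................::....................................
176 ..........................=+++-..................................
179 .........................-+=-++:.................................
182 .........................-*=-+=..................................
185 .........................:-==-:..................................
188 .................................................................
191 .................................................................
194 .................................................................
197 .................................................................
200 ........................:..:..:::................................
203 ...................:.................:...........................
206 .................................................................
209 .........................................:::.....................
212 ...........::::::::::.:.:::::::::::::::::::::....................
215 ..........::::.:::..:::-==+**++==-:::.::::::::
[... 2329 characters left out ...]

317 ==========================+*+*+===============================+%@
320 ==============================================================+%@
323 ===================================================-===========*@
326 ==============================================-:::..-===========#
329 ============================================-........:-=-::::---=
332 ============================================-...................:
335 ============================================:....................
338 ============================================:....................
341 ==========================================-......................
344 ==========================================-......................
```

Before the support went on, the small cap was centred: disc at (317.5,254.5), pins at column 316.5. I'll check it again from straight above, in case the support disturbed it.

```bash
python3 -m jog '[{"gripper":0.3,"x":0.04,"y":0.025,"z":0,"spin":0},{"gripper":0.3,"x":0.08,"y":0.05,"z":0,"spin":0},{"gripper":0.3,"x":0.119,"y":0.079,"z":0,"spin":0},{"gripper":0.3,"x":0.119,"y":0.079,"z":0,"spin":0},{"gripper":0.3,"x":0.119,"y":0.079,"z":0,"spin":0},{"gripper":0.3,"x":0.119,"y":0.079,"z":0,"spin":0},{"gripper":0.3,"x":0.119,"y":0.079,"z":0,"spin":0}]'; python3 - <<'E'
from h import *
import cv2
c=optics.camera('wrist');p,M=tool();print(p)
cv2.imwrite('pics/w21.png',c['img'])
u=np.array([np.cos(.083),np.sin(.083)])
g=cv2.cvtColor(c['img'],cv2.COLOR_BGR2GRAY); b=np.array([549.4,102.2])
print([pix(c,[*(b+s*52*u),66]) for s in (1,-1)], pix(c,[*b,78]),pix(c,[*b,102]))
for q in range(160,330,3): print(q,''.join('@%#*+=-:. '[min(9,int(t)*13//256)] for t in g[q,250:390:2]))
E
```

```text
t: 30.45
position: [548.1, 102.6, 176.2]
tool_rot: [-0.0, 0.999, 0.042, -0.0]
ft_force: [-0.4, 0.1, 0.2]
opening: 0.349
gripper_force: 0.0
[547.97387285 103.00850961 176.4620306 ]
[array([318.64853473, 174.77678739]), array([318.82481729, 293.39683657])] [318.71358231 239.8377347 ] [318.65368295 247.16707234]
160                             :=======-=====:                           
163                             -======+======-                           
166                             -====-:::-====:                           
169                             .===       =+=:                           
172                             .==.  ---: .+=-                           
175                             .==. .-  - :+=:                           
178                             .=== .---. =+=-                           
181                             .===+:   :++==:                           
184                             .=====+++=====:                           
187                             .====++++++===:                           
190                                 -##
[... 2785 characters left out ...]
......-%%#+++++++++++-   
304 ..:=+++++++++++#%%*:...:..:::=++++++++++++:.:. ....-%%%*+++++++++++   
307 ..-+++++++++++*%%%*::..::.::::::::::::::.:....     :%%%*+++++++++++-  
310 .:=+++++++++++*%%%*::::::::::.:::::::::.::...      .%%@#++++++++++++. 
313 :=++++++++++++#%%%*:::.::.:::::::::..:::::.:.      :%%%%*+++++++++++= 
316 -++++++++++++*%%%%#::......::::::::::::::::..      :%%%%#++++++++++++-
319 =++++++++++++#%%%%*::::...::::::::::::::.:.:.      .#%%%%+++++++++++++
322 +++++++++++++#%%%%+:::::::::::::::::::::::::.       *%%%%*++++++++++++
325 ++++++++++++*%@%%%=:::::::::::::::::::::::::        +%%%%#++++++++++++
328 ++++++++++++#%%%%#-::::::::::::::::::::::::         :%%%%%++++++++++++
```

```bash
python3 - <<'E'
import cv2,numpy as np
g=cv2.cvtColor(cv2.imread('pics/w21.png'),cv2.COLOR_BGR2GRAY)
for q in (163,184,199,205,226,235,241,247,256,262,298):
    r=g[q,250:390]; d=np.where(r<(140 if q<240 else 115))[0]+250
    s=np.split(d,np.where(np.diff(d)>2)[0]+1); print(q,[(int(a[0]),int(a[-1])) for a in s if len(a)>3])
E
```

```text
163 [(306, 334)]
184 [(307, 333)]
199 [(311, 327)]
205 [(270, 282), (312, 326), (358, 371)]
226 [(293, 348)]
235 [(292, 350)]
241 [(293, 351)]
247 [(294, 351)]
256 [(275, 281), (301, 348), (359, 365)]
262 [(272, 284), (307, 342), (356, 369)]
298 [(259, 286), (307, 333), (353, 380)]
```

The small burner is all level and centred: lug, spine, feet and cap sit at columns 320–322. Same check over the large one.

```bash
python3 -m jog '[{"gripper":0.3,"x":0,"y":-0.04,"z":0,"spin":0},{"gripper":0.3,"x":0,"y":-0.08,"z":0,"spin":0},{"gripper":0.3,"x":0,"y":-0.12,"z":0,"spin":0},{"gripper":0.3,"x":0,"y":-0.164,"z":0,"spin":0},{"gripper":0.3,"x":0,"y":-0.164,"z":0,"spin":0},{"gripper":0.3,"x":0,"y":-0.164,"z":0,"spin":0},{"gripper":0.3,"x":0,"y":-0.164,"z":0,"spin":0},{"gripper":0.3,"x":0,"y":-0.164,"z":0,"spin":0}]'; python3 - <<'E'
from h import *
import cv2
c=optics.camera('wrist');p,M=tool();print(p); b=[535.6,265.6]; print(pix(c,[*b,78]))
g=cv2.cvtColor(c['img'],cv2.COLOR_BGR2GRAY); print(382*66/313)
for q in range(140,330,6):
    r=g[q,230:410]; d=np.where(r<(140 if q<240 else 110))[0]+230
    s=np.split(d,np.where(np.diff(d)>2)[0]+1); print(q,[(int(a[0]),int(a[-1])) for a in s if len(a)>3])
E
```

```text
t: 31.17
position: [534.7, 265.4, 176.7]
tool_rot: [0.0, 0.999, 0.042, 0.0]
ft_force: [0.2, -0.7, -0.5]
opening: 0.35
gripper_force: 0.0
[534.91534413 265.26098926 176.78715172]
[317.94273737 240.24756433]
80.54952076677316
140 []
146 [(305, 333)]
152 [(306, 311), (328, 333)]
158 [(306, 310), (317, 322), (328, 333)]
164 [(306, 316), (323, 332)]
170 [(306, 327)]
176 [(312, 326)]
182 [(311, 326)]
188 [(312, 324)]
194 [(311, 325)]
200 [(258, 269), (300, 340), (370, 381)]
206 [(251, 387)]
212 [(251, 387)]
218 [(283, 290), (294, 357)]
224 [(282, 359)]
230 [(280, 362)]
236 [(281, 363)]
242 [(282, 364)]
248 [(282, 364)]
254 [(285, 363)]
260 [(290, 360)]
266 [(260, 271), (295, 356), (367, 378)]
272 [(258, 269), (300, 349), (369, 380)]
278 [(255, 383)]
284 [(254, 384)]
290 [(271, 285), (314, 325), (353, 368)]
296 [(260, 286), (306, 332), (353, 379)]
302 [(258, 286), (306, 332), (353, 382)]
308 [(255, 286), (307, 332), (353, 383)]
314 [(252, 286), (307, 331), (353, 386)]
320 [(250, 286), (307, 331), (353, 389)]
326 [(247, 285), (355, 391)]
```

The large cap's disc is round at columns 282–364, about 4 mm off centre, which is inside the bore play and the tolerance. The pin is in its hole and the feet are symmetric. Handing in.

```bash
python3 -c "
from workcell import env
print(env.close_job())"
```

```text
the job is handed in; nothing more can be done
None
```

I put the hob back together and handed it in at about 31 s. Both caps look seated and both pan supports look fully down on their pins in the last camera checks. The large cap sits about 4 mm off centre (limit 8 mm), and no verdict came back.

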